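# Load the battery charging drawer

### The arm

A 6-joint arm with a two-finger parallel gripper is mounted at the origin on the work surface. World frame = base frame: x ahead of the robot, y to its left, z up, the work surface at z = 0. Lengths are in m, angles in rad, forces in N, time in s.
With the tool pointing down it reaches from about 0.375 to 0.9 m from the base axis. Payload 3.1 kg.
Tool frame: the origin (TCP) lies on the centre line of the jaws, within the pads' length; the fingertips stand 25 mm ahead of it and the grasp point (between the pads) lies 6 mm ahead of it (manip.tips_ahead is the distance from the TCP to the fingertips, in m); z points along the fingers, y is the direction in which the jaws open and shut (so a half turn about z gives the same grasp; the last joint's range is limited). The gripper opens to 85 mm and grips with 20 to 120 N. Pads are 22 mm wide; open, the fingers measure 114 mm over their backs; the gripper's body (76 mm by 85 mm) begins 54 mm behind the grasp point. The pads swing forward as they close: fully open they stand 13 mm farther back than shut.
Start: joints at [1.161, 0.527, 1.433, -0, 1.181, -0.178], TCP at [0.143, 0.608, 0.256] pointing down, gripper open.
Joint ranges: [-3.08, 3.08], [-0.75, 2.2], [0.22, 2.44], [-1.43, 4.57], [0, 2.65], [-2.85, 2.85]. Speed limits (rad/s): [2.79, 2.79, 3.14, 3.14, 3.14, 3.14].

### API

Orientations are given as a unit quaternion [x, y, z, w].
In Python, from station import manip gives the robot as it stands.
- The arm moves only by the tool play_rows, never from a script. Its argument "steps" is a list that holds one entry, the list of rows, each a list of 6 numbers: the shift along the tool's x, y, z in m, then the turn, a rotation vector about the tool's x, y, z in degrees. In form: [[[x, y, z, rx, ry, rz], ...]]. A call has 1 to 10 rows; each row shifts and turns the commanded pose from where the row before left it, along the tool's axes as they then stand; what a row does not reach is not made up. A row lasts 1/8 s, in which the tool goes at most 62.5 mm and 10.7 degrees, less where a joint would pass 70% of its speed; a pose out of reach is approached as far as the arm can. A call is refused whole if a number of a shift passes 0.0625 or a number of a turn 10.7, either way. A call with a gripper value outside its range is refused whole. "fingers" is the opening, from 0 (shut) to 1 (fully open), set as the call begins (left out, the last holds). The fingers move at their own pace and stop on an object; "squeeze" is the grip in N (left out, the last holds). Time passes only in rows, so rows that do not move let the fingers close. It gives the time, the measured TCP pose, the force and the opening at its end, in the units of the state.
- manip.sense(): the state, without advancing time (a new reading comes with each control period).
- manip.snapshot(name): name is "scene" or "side" or "wrist"; returns a dict with "img" (384x512x3 uint8, red, green, blue), "K" (3x3 intrinsics, pixels), "world_from_camera" (4x4, takes a point from camera to world coordinates). Camera axes: x right, y down, z forward; pixel columns grow to the right and rows downward; lengths in m; the calibration is good to about 2 mm. The wrist camera is an equidistant fisheye: a pixel r from the principal point sees the ray r / f radians off the axis. A picture is of the moment at which its call begins. There is no depth.
- manip.sign_off(): hands the job in, once; it reports no verdict.
Trained networks look in a picture, given as the dict that the camera call returned (one of the last four; its "shot" number tells which), for a name from the list of things; names that differ only in an ending like _2 or _b are one class to them, and where a whole thing is asked for, a point or a joint stands for the part that bears it (a point fixed in the world has none). Each returns a list of dicts, best first, with "score" (0 to 1); they miss things now and then, are a little off and sometimes report something else, mostly with a low value. They report only what shows in the picture. A call takes as long as a camera call. They do not tell look-alikes from the thing itself.
- manip.regions_of(label, picture): "pixels" (384x512 bool, what is visible of it) and "rect" ([left, top, right, bottom] in pixels, round what is visible of it).
- manip.pinpoint(label, picture): "point" ([column, row] in pixels: a listed point, or the origin of a listed thing).
The state is a dict: "t": time; "q": joint angles; "qd": joint speeds; "tau": joint torques, N m; "tcp_pos": TCP position; "tool_rot": TCP orientation; "force": force on the tool from outside, world axes, zero at the start; "ft_torque": the same for the moment, N m; "finger_gap": opening from 0.0 (shut) to 1.0 (fully open).
Only numpy, scipy, OpenCV 4.12 (cv2) and the standard library are available. Lean on these libraries where they do the work, as an engineer would, in place of code of your own. Each camera call takes 0.05 s, during which the arm holds its last target.

### The job

Press the release plunger on top of the charging unit so that its tray pops out, then push the ejector tab of the tester cradle all the way so that the battery pack held in it comes out. Move the charged pack that was lying in the tray into the clear tote, lay the ejected pack and every pack from the bench flat in the open tray, and only then push the tray home until it clicks shut. Do not knock over the mug or the tall bottle.

Things in the scene. Friction and masses are not known exactly. Their poses are not given: they have to be found in the camera images.
- unit: grey charging unit fixed to the bench, 180 (x) x 310 (y) x 76 mm high, origin under its centre, its front (the tray side) faces its -x; bears the release plunger on top. Its position and yaw vary.
- tray (a joint): how far the tray is out, m: about 0 when latched shut (it can be pressed to -0.004), about 0.105 when popped out. A spring drives the tray out with about 5 N when shut and 1 N when fully out; to click shut it must be pushed along the unit's +x slightly past 0, where the latch catches; this takes about 7 N at the most (the latch rubs from about 0.027 inwards), up to 15 N if quick. Unlatched it slides out again by itself.
- tray_in (a point): centre of the tray's inner floor, moving with the tray, its axes those of the unit. The inside is 106 mm (x) x 270 mm (y); the floor is 11 mm above the bench; side and back walls rise 20 mm above the floor and are 6 mm thick. Fully out, the whole inside lies in front of the unit; the unit's mouth leaves 47 mm of height above the tray floor. There are no compartments.
- tray_front (a point): centre of the outer face of the tray's black front panel (310 mm wide, 12 mm thick, from 5 to 69 mm above the bench); the face looks to the unit's -x. Push here to shut the tray.
- release_top (a point): centre of the top of the aluminium release plunger (34 mm across) on the unit's roof, 102 mm above the bench when up. Press straight down: 12 mm of travel, 1.5 N at first, about 4 N at the bottom; the tray lets go at about 4 to 8 mm and is out within 2 s. The plunger springs back up, and dips by itself as the tray clicks shut.
- cradle: white tester cradle fixed to the bench, a sleeve 100 mm long (x), 57 mm wide, 44 mm high, origin under its centre, open at its -x end (50 mm from the origin) and with no floor; it holds one pack on the bench inside. Its position and yaw vary.
- ejector (a joint): how far the ejector slide has been pushed towards the cradle's -x, m: 0 at rest, 0.06 at the end of travel. Its spring resists with 1.5 to 4 N and returns it when let go; the pack stays out, sticking about 55 mm out of the sleeve.
- ejector_tab (a point): centre of the ejector's grey thumb tab on top of the cradle, 12 (x) x 30 (y) x 24 mm high, 58 mm above the bench, standing free above the cradle's top (44 mm). Push it along the cradle's -x from its +x side.
- held_pack: black battery pack with a grey end, 80 (x, long axis) x 32 (y) x 28 mm, 170 g, origin at its centre; all the packs are alike. This one starts inside the cradle, long axis along the cradle's x, and can be reached only once ejected; it must be drawn out along the cradle's -x before it is lifted.
- charged_pack: such a pack, origin at its centre, lying in the tray at the start (long axis roughly along the tray's x), to go into the tote.
- pack1: such a pack lying on the bench, origin at its centre; it may be absent.
- pack2: such a pack lying on the bench, origin at its centre; it may be absent.
- pack3: such a pack lying on the bench, origin at its centre; it may be absent.
- tote: clear open-topped tote fixed on the bench, 150 (x) x 170 (y) x 55 mm high, walls and floor 5 mm, origin under its centre. Its position and yaw vary.
- mug: white ceramic mug, 80 mm across, 90 mm high, origin under its centre, a bystander.
- spray: tall white bottle with a blue cap, 56 mm across, 170 mm high, origin under its centre, a bystander.
Mind the look-alikes: they are no part of the job. What is shaped like the pack3 but pink or purple is not meant.

How it is judged:
By the outcome, as a careful person would: the job done as asked, in the order asked, and still so for the second after the job is handed in, with the robot touching nothing.
Of pack1, pack2, pack3 only 1 to 3 are there at a start; the rules pass over those that are not, and their reading is None.
At some moment in a run one of pack1, pack2, pack3 may be knocked a few centimetres aside while the robot is not near it.
Once in a run the grip may slacken for a moment while it holds something.
It also fails if it takes over 210 s, if anything falls off the work surface, if the arm or the gripper's body presses on something with over 40 N, if the wrist force passes 120 N, or if a joint passes its speed limit or range.

## Working session

There is one attempt and no reset: what is moved stays moved. The work goes in short steps, Python scripts to look and compute and a tool call to move; the robot and the scene stay as the last step left them, time stands still between calls to the robot, and variables do not carry over. Pictures are saved under pics/ and viewed, and the job is handed in when it is done.

Besides the shell and the picture viewer there is one more tool, called after "Call:" as name(argument=value, ...) on one line, values as JSON. play_rows: Moves the arm, as the interface text tells. Its arguments: {"type":"object","properties":{"steps":{"type":"array"},"fingers":{"type":"number"},"squeeze":{"type":"number"}},"required":["steps"]}

```bash
ls -la; mkdir -p pics; cat > h.py <<'E'
import numpy as np, cv2
from station import manip
from scipy.spatial.transform import Rotation as R
def save(p,name,crop=None,scale=1):
    im=p["img"][:,:,::-1].copy()
    if crop: l,t,r,b=crop; im=im[t:b,l:r]
    if scale!=1: im=cv2.resize(im,None,fx=scale,fy=scale,interpolation=cv2.INTER_CUBIC)
    cv2.imwrite("pics/"+name+".png",im)
def ray(p,uv,fish=False):
    K=p["K"];T=p["world_from_camera"]
    x=(uv[0]-K[0,2])/K[0,0];y=(uv[1]-K[1,2])/K[1,1]
    if fish:
        th=np.hypot(x,y); s=np.sin(th)/th if th>1e-9 else 1; d=np.array([x*s,y*s,np.cos(th)])
    else: d=np.array([x,y,1.])
    d=T[:3,:3]@d; return T[:3,3],d/np.linalg.norm(d)
def atz(p,uv,z,fish=False):
    o,d=ray(p,uv,fish); return o+d*(z-o[2])/d[2]
def proj(p,X,fish=False):
    K=p["K"];T=p["world_from_camera"]; c=T[:3,:3].T@(np.asarray(X,float)-T[:3,3])
    if fish:
        r=np.hypot(c[0],c[1]); th=np.arctan2(r,c[2]); c2=c[:2]/max(r,1e-9)*th
        return np.array([K[0,0]*c2[0]+K[0,2],K[1,1]*c2[1]+K[1,2]])
    return np.array([K[0,0]*c[0]/c[2]+K[0,2],K[1,1]*c[1]/c[2]+K[1,2]])
def tri(rs):
    A=np.zeros((3,3));b=np.zeros(3)
    for o,d in rs:
        P=np.eye(3)-np.outer(d,d);A+=P;b+=P@o
    X=np.linalg.solve(A,b); return X,[np.linalg.norm((np.eye(3)-np.outer(d,d))@(X-o)) for o,d in rs]
E
python3 - <<'E'
from h import *
s=manip.sense(); print(s)
for n in("scene","side","wrist"):
    p=manip.snapshot(n); save(p,n+"0",scale=1.5); print(n,p["K"].round(1).tolist(),p["world_from_camera"].round(3).tolist())
    for l in ["unit","tray","tray_in","tray_front","release_top","cradle","ejector_tab","held_pack","charged_pack","pack1","pack2","pack3","tote","mug","spray"]:
        try:
            a=manip.pinpoint(l,p); print(l,[(np.round(x["point"]).tolist(),round(x["score"],2)) for x in a][:6])
        except Exception as e: print(l,e)
E
```

```text
total 12
drwxr-xr-x  3 agent agent 4096 Dec  6 02:42 .
drwxr-xr-x 23 root  root  4096 Dec  6 02:42 ..
drwxr-xr-x  2 agent agent 4096 Dec  6 02:42 pics
{'t': 0.0, 'q': array([ 1.16147151e+00,  5.28450507e-01,  1.43390254e+00, -1.52454004e-06,
        1.18134986e+00, -1.78513699e-01]), 'qd': array([ 4.27613838e-04,  5.48519109e-04,  2.48868669e-04, -3.00109068e-03,
       -8.56394295e-05,  2.44548283e-03]), 'tau': array([-8.16215925e-05, -4.42343938e+01, -1.78028691e+01, -3.70298567e-04,
        8.33933096e-03, -1.57092813e-05]), 'tcp_pos': array([0.14269701, 0.60782528, 0.25534308]), 'tool_rot': array([ 1.15149205e-01,  9.93347647e-01, -1.01008457e-03, -3.05002063e-04]), 'force': array([ 0.22571433, -0.27298736, -0.03775209]), 'ft_torque': array([ 0.01344579, -0.00451204, -0.00085937]), 'finger_gap': 1.0044569584441791}
scene [[366.3, 0.0, 250.2], [0.0, 366.3, 189.4], [0.0, 0.0, 1.0]] [[-0.104, 0.841, -0.531, 1.199], [0.995, 0.088, -0.055, 0.072], [0.001, -0.534, -0.845, 1.124], [0.0, 0.0, 0.0, 1.0]]
unit [([255.0, 235.0], 0.66), ([394.0, 216.0], 0.52)]
tray it knows: charged_pack, cr
[... 1874 characters left out ...]
([370.0, 275.0], 0.79), ([363.0, 228.0], 0.62), ([399.0, 255.0], 0.62)]
tote [([220.0, 154.0], 0.79)]
mug [([323.0, 344.0], 0.94)]
spray [([187.0, 137.0], 0.8), ([280.0, 191.0], 0.36)]
wrist [[297.3, 0.0, 257.0], [0.0, 297.3, 186.1], [0.0, 0.0, 1.0]] [[0.229, 0.929, 0.29, 0.069], [0.973, -0.218, -0.068, 0.626], [0.0, 0.298, -0.954, 0.375], [0.0, 0.0, 0.0, 1.0]]
unit []
tray it knows: charged_pack, cradle, ejector_tab, held_pack, mug, pack, release_top, spray, tote, tray_front, tray_in, unit
tray_in []
tray_front []
release_top []
cradle []
ejector_tab []
held_pack []
charged_pack []
pack1 [([0.0, 381.0], 0.43)]
pack2 [([0.0, 381.0], 0.43)]
pack3 [([0.0, 381.0], 0.43)]
tote []
mug []
spray []
```

View pics/scene0.png

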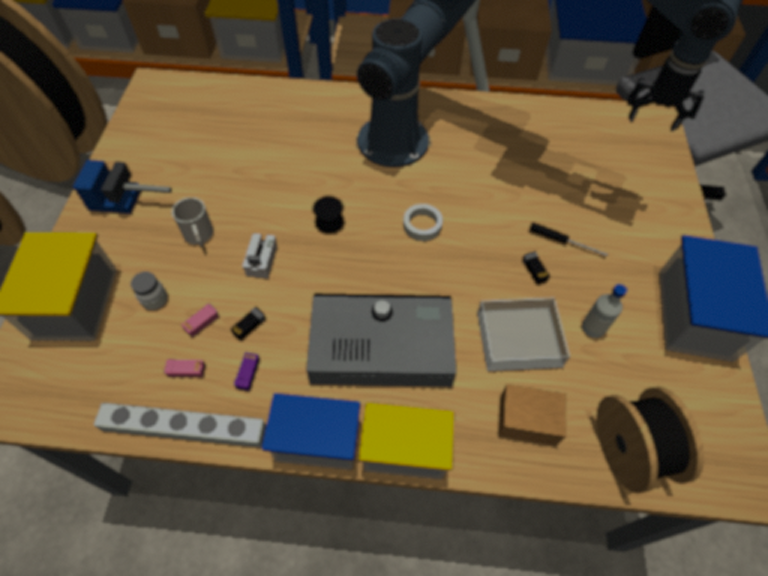

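View pics/side0.png

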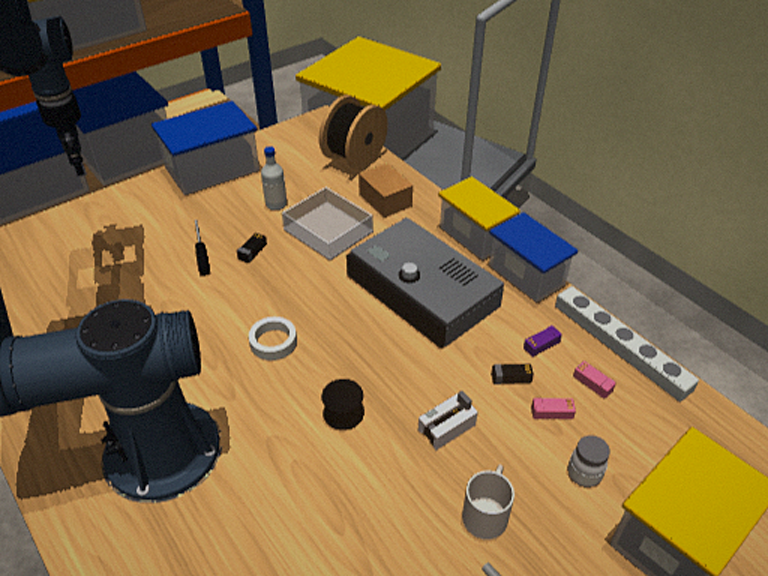

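View pics/wrist0.png

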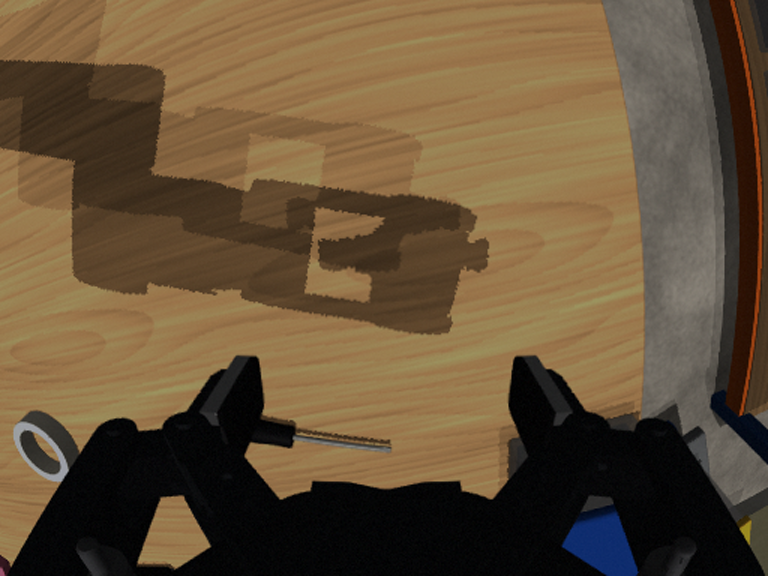

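Scene (1.5x pixels): the unit is at (382,340) with its black front towards the robot and the plunger at (382,310). The cradle is at (260,255), the tote at (523,335), the mug at (193,222) and the bottle at (600,312). Black packs show at (536,267) and (248,323). The look-alikes are pink at (200,320) and (184,368), purple at (247,371), plus a black cylinder at (328,214) and a screwdriver at (548,235). I choose only the two black packs with a grey end.

```bash
python3 - <<'E'
from h import *
P={n:manip.snapshot(n) for n in("scene","side")}
save(P["scene"],"c1",(110,120,320,270),3.5)
save(P["scene"],"c2",(300,130,460,260),4)
save(P["side"],"c3",(210,130,440,370),2.5)
save(P["side"],"c4",(120,90,340,240),3)
E
```

```text
(no output)
```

View pics/c1.png

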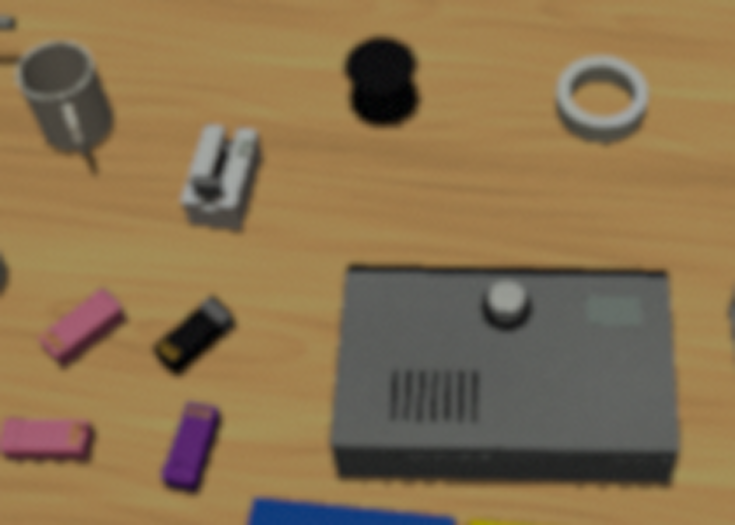

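View pics/c2.png

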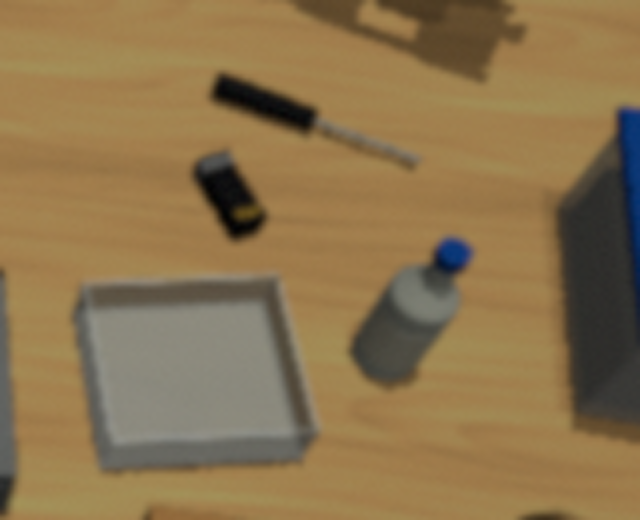

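View pics/c3.png

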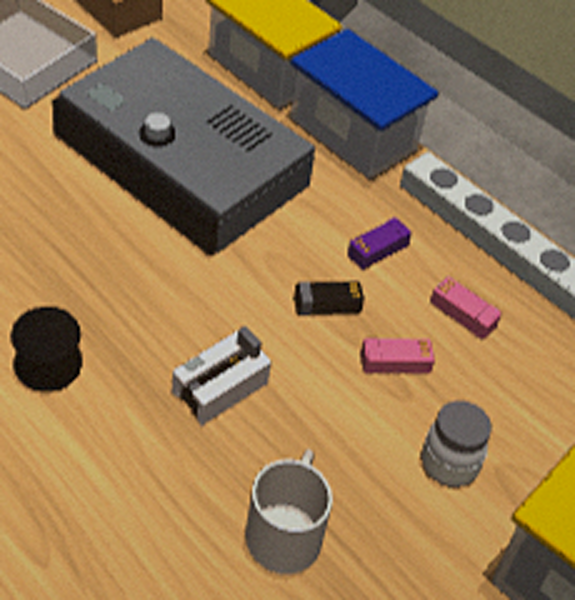

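View pics/c4.png

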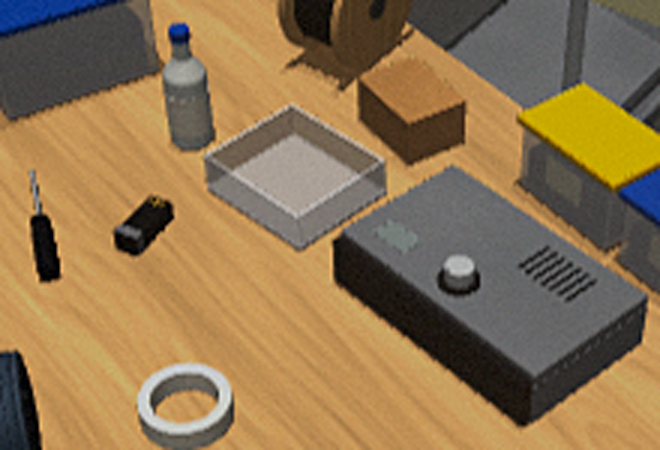

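```bash
cat >> h.py <<'E'
from scipy.optimize import minimize
def boxpts(x,y,yaw,L,W,z0,z1):
    c,s=np.cos(yaw),np.sin(yaw)
    return [np.array([x+c*a-s*b,y+s*a+c*b,z]) for a in(-L/2,L/2) for b in(-W/2,W/2) for z in(z0,z1)]
def sil(p,pts,fish=False,up=4):
    uv=np.array([proj(p,X,fish) for X in pts]); h=cv2.convexHull(((uv+0.5)*up*16-8).round().astype(np.int32))
    m=np.zeros((384*up,512*up),np.uint8); cv2.fillConvexPoly(m,h,1,shift=4); 
    return cv2.resize(m.astype(np.float32),(512,384),interpolation=cv2.INTER_AREA)
def fitbox(obs,x0,L,W,z0,z1,up=4):
    # obs list of (pic,mask,fish)
    def cost(v):
        c=0
        for p,m,f in obs:
            s=sil(p,boxpts(v[0],v[1],v[2],L,W,z0,z1),f,up); c+=1-np.minimum(s,m).sum()/np.maximum(s,m).sum()
        return c
    best=None
    for yaw in x0[2] if np.ndim(x0[2]) else [x0[2]]:
        v0=np.array([x0[0],x0[1],yaw]); S=np.vstack([v0,v0+[.015,0,0],v0+[0,.015,0],v0+[0,0,.25]])
        r=minimize(cost,v0,method="Nelder-Mead",options=dict(initial_simplex=S,xatol=2e-4,fatol=1e-4,maxiter=150))
        if best is None or r.fun<best.fun: best=r
    return best.x,best.fun/len(obs)
E
cat > m1.py <<'E'
from h import *
P={n:manip.snapshot(n) for n in("scene","side")}
def reg(l,n): return manip.regions_of(l,P[n])
out={}
for l in("unit","tote","cradle","pack1","mug","spray"):
    for n in P:
        a=reg(l,n); out[l,n]=a
        print(l,n,[(np.round(r["rect"]).tolist(),round(r["score"],2),int(r["pixels"].sum())) for r in a][:8])
import pickle; pickle.dump((P,out),open("m1.pkl","wb"))
# manual corners
a=P["scene"];b=P["side"]
c1=lambda u,v:(110+u/3.5,120+v/3.5); c2=lambda u,v:(300+u/4,130+v/4); c3=lambda u,v:(210+u/2.5,130+v/2.5); c4=lambda u,v:(120+u/3,90+v/3)
print("unit roof scene");  [print(atz(a,c1(*q),.076).round(3)) for q in((348,268),(666,272),(677,450),(333,447))]
print("unit roof side");  [print(atz(b,c4(*q),.076).round(3)) for q in((528,375),(645,300),(338,235),(453,168))]
print("plunger",tri([ray(a,c1(506,293)),ray(b,c4(459,265))]))
print("tab",tri([ray(a,c1(208,180)),ray(b,c3(250,338))]))
print("mug",atz(a,c1(58,70),.09),atz(b,c3(290,490),.09))
print("spraycap",tri([ray(a,c2(453,250)),ray(b,c4(179,30))]))
print("tote rim scene");[print(atz(a,c2(*q),.055).round(3)) for q in((80,287),(278,277),(318,435),(95,445))]
print("tote rim side");[print(atz(b,c4(*q),.055).round(3)) for q in((207,155),(292,105),(385,165),(300,213))]
E
python3 m1.py
```

```text
unit scene [([204.0, 199.0, 306.0, 257.0], 0.57, 5942)]
unit side [([191.0, 126.0, 248.0, 173.0], 0.65, 1797)]
tote scene [([319.0, 197.0, 381.0, 249.0], 0.87, 2571)]
tote side [([188.0, 127.0, 250.0, 173.0], 0.69, 1780), ([267.0, 178.0, 279.0, 187.0], 0.21, 82)]
cradle scene [([161.0, 158.0, 186.0, 186.0], 0.85, 512), ([259.0, 197.0, 272.0, 202.0], 0.61, 40), ([165.0, 172.0, 174.0, 176.0], 0.55, 36)]
cradle side [([278.0, 263.0, 321.0, 300.0], 0.85, 766)]
pack1 scene [([156.0, 234.0, 170.0, 264.0], 0.76, 289), ([155.0, 204.0, 180.0, 225.0], 0.71, 251), ([352.0, 170.0, 366.0, 190.0], 0.65, 228), ([112.0, 240.0, 138.0, 252.0], 0.59, 283), ([123.0, 205.0, 147.0, 225.0], 0.54, 262)]
pack1 side [([354.0, 268.0, 383.0, 280.0], 0.9, 380), ([325.0, 243.0, 354.0, 258.0], 0.87, 349), ([352.0, 216.0, 375.0, 235.0], 0.7, 301), ([381.0, 244.0, 411.0, 266.0], 0.65, 355), ([158.0, 153.0, 176.0, 175.0], 0.59, 239), ([306.0, 262.0, 316.0, 275.0], 0.17, 92)]
mug scene [([118.0, 134.0, 141.0, 160.0], 0.93, 645)]
mug side [([309.0, 311.0, 342.0, 361.0], 0.78, 1254), ([178.0, 98.0, 190.0, 139.0], 0.3, 5
[... 347 characters left out ...]
7 -0.123  0.076]
[0.553 0.166 0.076]
[0.733 0.181 0.076]
plunger (array([0.6114118 , 0.02378033, 0.10299928]), [np.float64(0.0021302633479256348), np.float64(0.0021302633479255858)])
tab (array([ 0.49128822, -0.29017894,  0.06616365]), [np.float64(0.003396075535498098), np.float64(0.003396075535498108)])
mug [ 0.3839181  -0.46580675  0.09      ] [ 0.3847313  -0.46865309  0.09      ]
spraycap (array([0.55966819, 0.50697051, 0.16943529]), [np.float64(0.0018924780393310353), np.float64(0.001892478039331167)])
tote rim scene
[0.552 0.243 0.055]
[0.524 0.41  0.055]
[0.669 0.431 0.055]
[0.696 0.255 0.055]
tote rim side
[0.525 0.404 0.055]
[0.666 0.426 0.055]
[0.687 0.256 0.055]
[0.554 0.245 0.055]
```

```bash
python3 - <<'E'
from h import *
import pickle
P,out=pickle.load(open("m1.pkl","rb"))
a=P["scene"];b=P["side"]
def pick(l,n,i): return out[l,n][i]["pixels"].astype(np.float32)
ya=[-1.2,-.4,.4,1.2]
print(manip.tips_ahead)
print("unit",fitbox([(a,pick("unit","scene",0),0)],(.66,.027,.095),.18,.31,0,.076))
print("tote",fitbox([(a,pick("tote","scene",0),0),(b,pick("tote","side",0),0)],(.61,.335,.12),.15,.17,0,.055))
print("cradle",fitbox([(a,pick("cradle","scene",0),0),(b,pick("cradle","side",0),0)],(.45,-.29,0),.1,.057,0,.044))
def dark(p,rect,m=6):
    l,t,r,bb=[int(round(v)) for v in rect]; k=np.zeros((384,512),np.float32)
    l-=m;t-=m;r+=m;bb+=m
    g=p["img"][t:bb,l:r].astype(int); 
    sat=g.max(2)-g.min(2); w=((g[...,0]-g[...,2])<45)|(g.max(2)<70)
    k[t:bb,l:r]=w; return k
for nm,i,j,x0 in(("R",1,1,(.6,-.3)),("L",2,4,(.45,.3))):
    rs=out["pack1","scene"][i];rb=out["pack1","side"][j]
    g=atz(a,[(rs["rect"][0]+rs["rect"][2])/2,(rs["rect"][1]+rs["rect"][3])/2],.014)
    print(nm,g.round(3),"net",fitbox([(a,rs["pixels"].astype(np.float32),0),(b,rb["pixels"].astype(np.float32),0)],(g[0],g[1],ya),.08,.032,0,.028),
      "dark",fitbox([(a,dark(a,rs["rect"]),0),(b,dark(b,rb["rect"]),0)],(g[0],g[1],ya),.08,.032,0,.028))
    X,e=tri([ray(a,manip.pinpoint("pack1",a)[0]["point"])]*1) if 0 else (0,0)
print("ring",atz(a,(110+602/3.5,120+97/3.5),.015),"blackcyl base",atz(a,(110+384/3.5,120+110/3.5),.0))
E
```

```text
0.025
unit (array([0.65814594, 0.02927373, 0.08224   ]), np.float64(0.03197592496871948))
tote (array([0.60591834, 0.33792977, 0.15882833]), np.float64(0.04757368564605713))
cradle (array([ 0.45652717, -0.28812492, -0.05227442]), np.float64(0.165094256401062))
R [ 0.633 -0.272  0.014] net (array([ 0.64033407, -0.27748593, -0.65567503]), np.float64(0.15000542998313904)) dark (array([ 0.63760025, -0.28043761, -0.67546803]), np.float64(0.21387135982513428))
L [0.419 0.391 0.014] net (array([0.41642129, 0.38551911, 0.4569722 ]), np.float64(0.15287619829177856)) dark (array([0.41445683, 0.38201928, 0.43065926]), np.float64(0.21383988857269287))
ring [0.29986937 0.10244507 0.015     ] blackcyl base [ 0.33130093 -0.13670226  0.        ]
```

Call:
play_rows(steps=[[[0,0,0,0,0,-9.2],[0,0,0,0,0,-9.2],[-0.0345,-0.052,0,0,0,0],[-0.0345,-0.052,0,0,0,0],[-0.0345,-0.052,0,0,0,0],[-0.0345,-0.052,0,0,0,0],[-0.0345,-0.052,0,0,0,0],[-0.0345,-0.052,0,0,0,0],[-0.0345,-0.052,0,0,0,0],[-0.0345,-0.052,0,0,0,0]]], fingers=0)

```text
t: 4.3
tcp_pos: [0.4566, 0.2173, 0.2567]
tool_rot: [-0.045, 0.999, 0.0, 0.001]
force: [1.3, 0.7, -0.5]
finger_gap: -0.001
```

Call:
play_rows(steps=[[[-0.0345,-0.052,0,0,0,0],[-0.0345,-0.052,0,0,0,0],[-0.0345,-0.052,0,0,0,0],[-0.0345,-0.052,0,0,0,0],[0,0,0,0,0,0],[0,0,0,0,0,0]]])

```text
t: 5.05
tcp_pos: [0.6109, 0.0244, 0.2559]
tool_rot: [-0.045, 0.999, 0.0, -0.001]
force: [-0.6, 0.5, -0.9]
finger_gap: 0.001
```

```bash
cat >> h.py <<'E'
def go(x,y,z,yaw=None,quiet=False):
    """print tool-frame shift to world target; yaw = world angle of -tool x (deg), target"""
    s=manip.sense(); r=R.from_quat(s["tool_rot"]); M=r.as_matrix()
    cy=np.degrees(np.arctan2(-M[1,0],-M[0,0])); tilt=np.degrees(np.arccos(-M[2,2]))
    print("t%.2f tcp %s yaw %.2f tilt %.2f F %s gap %.3f q6 %.2f"%(s["t"],s["tcp_pos"].round(4),cy,tilt,s["force"].round(1),s["finger_gap"],s["q"][5]))
    d=np.array([x,y,z])-s["tcp_pos"]
    dz=0
    if yaw is not None:
        dz=-((yaw-cy+90)%180-90)   # tool rz
        print("  rz turn",round(dz,2), "alt",round(dz-np.sign(dz)*180,2))
        yw=np.radians(cy-dz); tx=np.array([-np.cos(yw),-np.sin(yw),0]);ty=np.array([tx[1],-tx[0],0]); M2=np.c_[tx,ty,[0,0,-1]]
        print("  shift after turn",(M2.T@d).round(4))
    print("  shift now",(M.T@d).round(4))
E
python3 - <<'E'
from h import *
p=manip.snapshot("wrist"); save(p,"w1",scale=1.5)
a=manip.snapshot("scene")
for l in("release_top","ejector_tab","cradle","tray_front"):
    print(l,[(np.round(x["point"],1).tolist(),round(x["score"],2)) for x in manip.pinpoint(l,p)][:3])
z=.102
q=manip.pinpoint("release_top",p)
if q: print(atz(p,q[0]["point"],.102,True))
go(.611,.024,.2,5.2)
c1=lambda u,v:(110+u/3.5,120+v/3.5);c3=lambda u,v:(210+u/2.5,130+v/2.5)
print("cradle");[print(atz(a,c1(*q),.044).round(3)) for q in((207,125),(258,132),(243,213),(184,200))]
b=manip.snapshot("side")
[print(atz(b,c3(*q),.044).round(3)) for q in((175,375),(240,330),(268,365),(203,405))]
E
```

```text
release_top [([257.0, 181.7], 0.6)]
ejector_tab [([27.3, 61.7], 0.71)]
cradle [([55.0, 39.2], 0.8)]
tray_front [([255.0, 121.1], 0.69)]
[0.61521724 0.02530295 0.102     ]
t5.40 tcp [0.6111 0.0253 0.2566] yaw 5.26 tilt 0.01 F [ 0.5 -0.1 -0. ] gap 0.003 q6 -1.80
  rz turn 0.06 alt -179.94
  shift after turn [ 0.0003 -0.0013  0.0566]
  shift now [ 0.0003 -0.0013  0.0566]
cradle
[ 0.405 -0.312  0.044]
[ 0.408 -0.256  0.044]
[ 0.511 -0.251  0.044]
[ 0.501 -0.314  0.044]
[ 0.404 -0.268  0.044]
[ 0.504 -0.266  0.044]
[ 0.496 -0.322  0.044]
[ 0.403 -0.318  0.044]
```

View pics/w1.png

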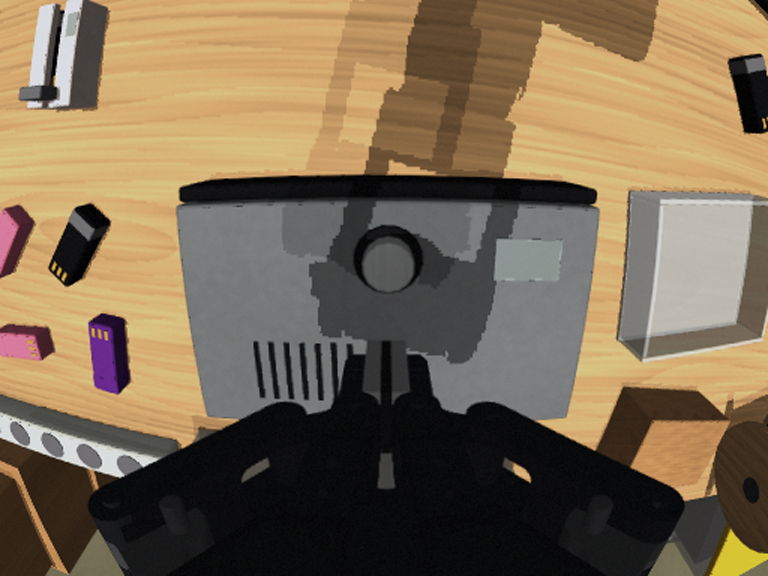

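Call:
play_rows(steps=[[[-0.002,-0.001,0.05,0,0,0],[0,0,0.04,0,0,0],[0,0,0.03,0,0,0],[0,0,0.006,0,0,0],[0,0,0.004,0,0,0],[0,0,0.004,0,0,0],[0,0,0.004,0,0,0],[0,0,0.002,0,0,0],[0,0,0,0,0,0]]])

```text
t: 6.58
tcp_pos: [0.6142, 0.0235, 0.1167]
tool_rot: [-0.045, 0.999, -0.0, 0.001]
force: [-0.2, 0.6, 2.5]
finger_gap: -0.001
```

```bash
python3 - <<'E'
from h import *
p=manip.snapshot("side"); save(p,"s1",(200,100,400,320),2.7)
go(.613,.025,.2,5.2)
E
```

```text
t6.62 tcp [0.6142 0.0236 0.1167] yaw 5.17 tilt 0.08 F [-0.2  1.3  2.7] gap 0.003 q6 -1.80
  rz turn -0.03 alt 179.97
  shift after turn [ 0.001   0.0015 -0.0833]
  shift now [ 0.0009  0.0015 -0.0833]
```

View pics/s1.png

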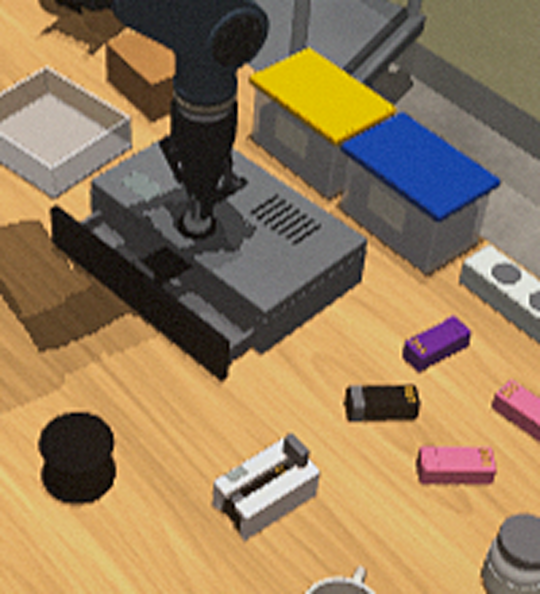

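Call:
play_rows(steps=[[[0,0,-0.02,0,0,0],[0,0,-0.05,0,0,0],[0.0135,-0.0513,-0.03,0,0,0],[0.0135,-0.0513,0,0,0,0],[0.0135,-0.0513,0,0,0,0],[0.0135,-0.0513,0,0,0,0],[0.0135,-0.0513,0,0,0,0],[0.0135,-0.0513,0,0,0,0],[0,0,0,0,0,0],[0,0,0,0,0,0]]])

```text
t: 7.88
tcp_pos: [0.5603, -0.2901, 0.2158]
tool_rot: [-0.045, 0.999, 0.001, -0.0]
force: [0.1, -0.2, -0.1]
finger_gap: 0.002
```

```bash
python3 - <<'E'
from h import *
p=manip.snapshot("wrist"); save(p,"w2",scale=1.5)
import pickle; pickle.dump(p,open("w2.pkl","wb"))
for l in("ejector_tab","cradle","tray_front","tray_in","charged_pack","pack1"):
    q=manip.pinpoint(l,p); print(l,[(np.round(x["point"],1).tolist(),round(x["score"],2)) for x in q][:5])
q=manip.pinpoint("ejector_tab",p)
if q: print(atz(p,q[0]["point"],.058,True))
go(.53,-.29,.2,5.2)
E
```

```text
ejector_tab [([262.5, 103.6], 0.57)]
cradle [([267.7, 72.1], 0.69)]
tray_front [([501.5, 114.8], 0.58)]
tray_in [([477.5, 162.2], 0.79)]
charged_pack [([496.8, 157.6], 0.77)]
pack1 [([166.1, 225.6], 0.62), ([271.6, 304.0], 0.59), ([260.6, 230.0], 0.57), ([173.6, 298.0], 0.55)]
[ 0.49092568 -0.29069305  0.058     ]
t8.28 tcp [ 0.561  -0.2895  0.2164] yaw 5.25 tilt 0.00 F [ 0.2 -0.3 -0. ] gap -0.001 q6 -2.32
  rz turn 0.05 alt -179.95
  shift after turn [0.0309 0.0023 0.0164]
  shift now [0.0309 0.0024 0.0164]
```

View pics/w2.png

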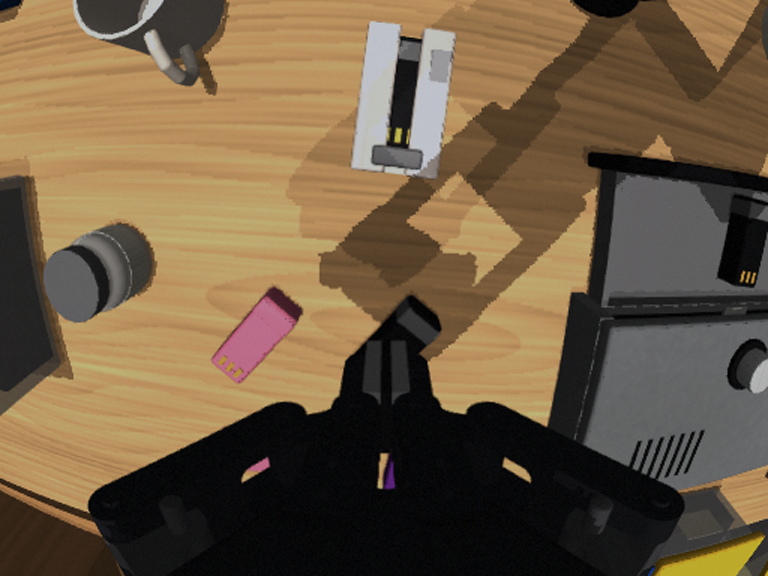

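The wrist view shows the tab at (397,156), the cradle corners at (368,22), (457,31), (353,168) and (437,177), the tray fully out, and the charged pack at about (745,240).

```bash
python3 - <<'E'
from h import *
import pickle
p=pickle.load(open("w2.pkl","rb"))
f=lambda u,v,z:atz(p,(u/1.5,v/1.5),z,True).round(4)
C=[f(*q,.044) for q in((368,22),(457,31),(353,168),(437,177))]; print(C)
print("yaw",np.degrees(np.arctan2(*(C[2]-C[0])[1::-1])),np.degrees(np.arctan2(*(C[3]-C[1])[1::-1])), "mean",np.mean(C,0), "width",np.linalg.norm(C[1]-C[0]),np.linalg.norm(C[3]-C[2]),"len",np.linalg.norm(C[2]-C[0]))
print("tab top",f(373,147,.07),f(421,151,.07)," +x bottom edge?",f(374,165,.07),f(420,168,.07))
X,e=tri([ray(p,(397/1.5,151/1.5),True)]) if 0 else (0,0)
E
```

```text
[array([ 0.4041, -0.3148,  0.044 ]), array([ 0.4039, -0.2573,  0.044 ]), array([ 0.5017, -0.3159,  0.044 ]), array([ 0.5025, -0.2611,  0.044 ])]
yaw -0.6457242734671264 -2.2070614927152006 mean [ 0.45305  -0.287275  0.044   ] width 0.05750034782503499 0.054805839104971305 len 0.0976061985736562
tab top [ 0.4868 -0.3035  0.07  ] [ 0.4865 -0.2753  0.07  ]  +x bottom edge? [ 0.4974 -0.302   0.07  ] [ 0.4966 -0.2749  0.07  ]
```

Call:
play_rows(steps=[[[0,0,0,0,0,6.6],[0.041,0.0005,0,0,0,0],[0,0,0.05,0,0,0],[0,0,0.05,0,0,0],[0,0,0.042,0,0,0],[0,0,0,0,0,0],[0,0,0,0,0,0]]])

```text
t: 9.15
tcp_pos: [0.5207, -0.2894, 0.0756]
tool_rot: [0.012, 1.0, -0.001, 0.001]
force: [-0.3, 0.0, 0.7]
finger_gap: 0.003
```

```bash
python3 - <<'E'
from h import *
p=manip.snapshot("side"); save(p,"s2",(240,220,400,340),4.5)
go(.446,-.286,.074,-1.4)
E
```

```text
t9.20 tcp [ 0.5211 -0.2897  0.0763] yaw -1.40 tilt 0.22 F [0.8 0.  0.4] gap -0.003 q6 -2.24
  rz turn -0.0 alt 180.0
  shift after turn [0.0751 0.0019 0.0023]
  shift now [0.0751 0.0019 0.002 ]
```

View pics/s2.png

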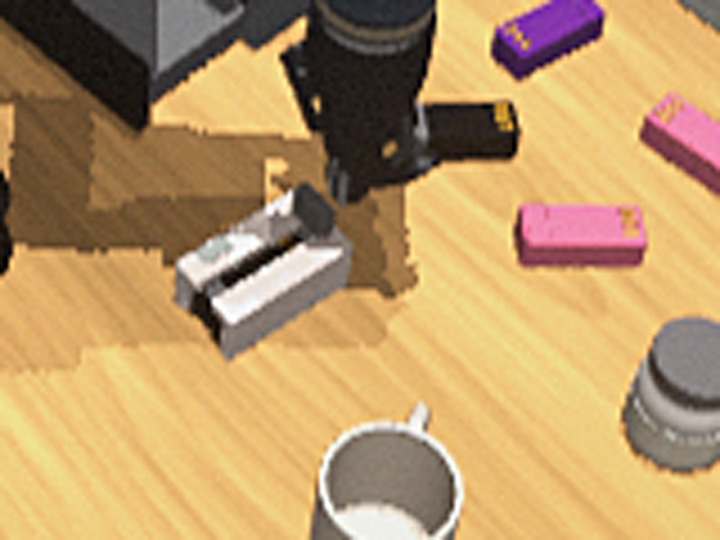

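Fingertips are behind the tab at (340,190). Pushing now.

Call:
play_rows(steps=[[[0.01,0,0.002,0,0,0],[0.01,0.001,0,0,0,0],[0.008,0,0,0,0,0],[0.008,0,0,0,0,0],[0.008,0,0,0,0,0],[0.008,0,0,0,0,0],[0.008,0,0,0,0,0],[0.008,0,0,0,0,0],[0.007,0,0,0,0,0],[0,0,0,0,0,0]]])

```text
t: 10.45
tcp_pos: [0.4478, -0.2866, 0.0729]
tool_rot: [0.014, 1.0, -0.001, 0.004]
force: [12.9, 2.9, 2.0]
finger_gap: 0.002
```

```bash
python3 - <<'E'
from h import *
p=manip.snapshot("side"); save(p,"s3",(240,220,400,340),4.5)
go(.446,-.286,.074,-1.4)
E
```

```text
t10.50 tcp [ 0.4477 -0.2866  0.0729] yaw -1.58 tilt 0.42 F [13.1  2.9  2.6] gap 0.001 q6 -2.33
  rz turn -0.18 alt 179.82
  shift after turn [ 0.0018  0.0005 -0.0011]
  shift now [ 0.0017  0.0005 -0.0012]
```

View pics/s3.png

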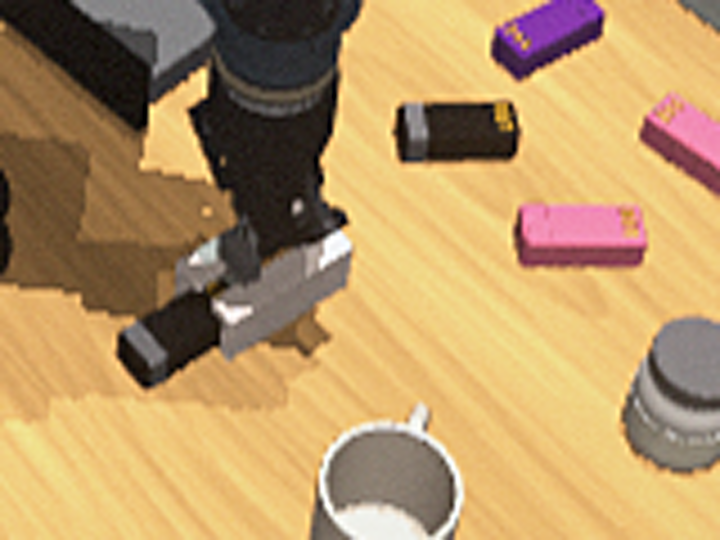

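Call:
play_rows(steps=[[[-0.015,0,0,0,0,0],[0,0,-0.05,0,0,0],[0,0,-0.055,0,0,0],[-0.006,0.05,-0.05,0,0,0],[-0.006,0.052,0,0,0,0],[-0.006,0.052,0,0,0,0],[-0.006,0.052,0,0,0,0],[-0.006,0.052,0,0,0,0],[0,0.05,0,0,0,-6.7],[0,0,0,0,0,0]]], fingers=1)

```text
t: 11.75
tcp_pos: [0.4931, 0.0182, 0.2199]
tool_rot: [-0.049, 0.999, 0.001, -0.004]
force: [0.8, 0.0, 0.2]
finger_gap: 1.0
```

```bash
python3 - <<'E'
from h import *
p=manip.snapshot("wrist"); save(p,"w3",scale=1.5)
import pickle; pickle.dump(p,open("w3.pkl","wb"))
for l in("tray_in","tray_front","charged_pack","release_top","unit"):
    q=manip.pinpoint(l,p); print(l,[(np.round(x["point"],1).tolist(),round(x["score"],2)) for x in q][:5])
    for x in q[:2]: print(atz(p,x["point"],{"tray_in":.011,"tray_front":.037,"charged_pack":.025,"release_top":.102,"unit":0}[l],True).round(4))
go(.5,.0,.2,5.2)
E
```

```text
tray_in [([251.2, 187.4], 0.69)]
[0.5196 0.0149 0.011 ]
tray_front []
charged_pack [([271.5, 187.4], 0.55)]
[0.5131 0.0371 0.025 ]
release_top [([250.9, 303.7], 0.95)]
[0.6138 0.0245 0.102 ]
unit [([253.6, 284.8], 0.64), ([454.4, 257.7], 0.44)]
[0.6631 0.031  0.    ]
[0.6083 0.3443 0.    ]
t12.05 tcp [0.4962 0.0136 0.221 ] yaw 5.15 tilt 0.08 F [ 0.  -0.2  0.1] gap 1.000 q6 -1.86
  rz turn -0.05 alt 179.95
  shift after turn [-0.0025 -0.0139  0.021 ]
  shift now [-0.0026 -0.0139  0.021 ]
```

View pics/w3.png

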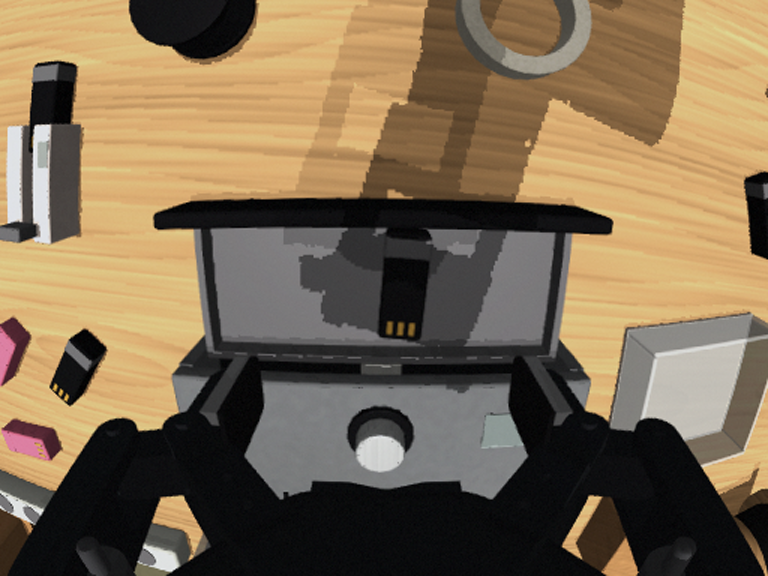

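The charged pack shows at (405,285) in the open tray, and the ejected pack at (53,95) sticks out of the cradle.

```bash
python3 - <<'E'
from h import *
import pickle
p=pickle.load(open("w3.pkl","rb"))
f=lambda u,v,z:atz(p,(u/1.5,v/1.5),z,True).round(4)
A=[f(*q,.039) for q in((387,236),(431,239),(380,334),(423,339))]; print("pack top",A,np.mean(A,0))
ax=(A[2]+A[3]-A[0]-A[1])/2; print(np.linalg.norm(ax),np.degrees(np.arctan2(ax[1],ax[0])))
print("front panel top edge outer",f(157,216,.069),f(611,223,.069),"inner",f(168,228,.069),f(606,233,.069))
print("tray walls top outer back",f(205,357,.031),f(555,357,.031))
c,s=np.cos(.091),np.sin(.091)
for nm,P0 in(("in",(.5196,.0149)),("roofpl",(.6138,.0245)),("plow",(.6114,.0238))):
    d=np.array(P0)-np.array([.659,.0285]); print(nm,(c*d[0]+s*d[1]).round(4),(-s*d[0]+c*d[1]).round(4))
save(p,"w3c",(120,140,400,260),2.8)
E
```

```text
pack top [array([0.4781, 0.0185, 0.039 ]), array([0.4772, 0.0489, 0.039 ]), array([0.5513, 0.0206, 0.039 ]), array([0.5523, 0.0527, 0.039 ])] [0.514725 0.035175 0.039   ]
0.07420865852446068 2.2782664699285236
front panel top edge outer [ 0.4709 -0.1366  0.069 ] [0.4461 0.1661 0.069 ] inner [ 0.4785 -0.128   0.069 ] [0.4533 0.1636 0.069 ]
tray walls top outer back [ 0.592  -0.1197  0.031 ] [0.5639 0.1646 0.031 ]
in -0.1401 -0.0009
roofpl -0.0454 0.0001
plow -0.0478 -0.0004
```

View pics/w3c.png

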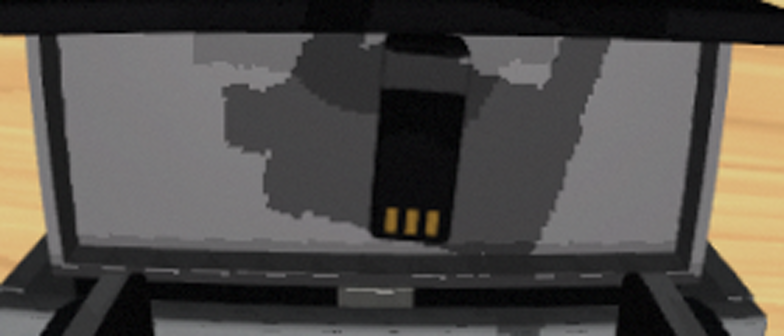

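Call:
play_rows(steps=[[[0,0,0,0,0,2.1],[-0.019,0.021,0.03,0,0,0],[0,0,0.05,0,0,0],[0,0,0.05,0,0,0],[0,0,0.03,0,0,0],[0,0,0.019,0,0,0],[0,0,0,0,0,0]]], fingers=0.75)

```text
t: 12.92
tcp_pos: [0.5136, 0.0364, 0.041]
tool_rot: [-0.027, 1.0, 0.0, -0.002]
force: [-0.8, 0.3, 0.1]
finger_gap: 0.745
```

Call:
play_rows(steps=[[[0,0,0,0,0,0],[0,0,0,0,0,0],[0,0,0,0,0,0],[0,0,0,0,0,0],[0,0,0,0,0,0],[0,0,0,0,0,0]]], fingers=0, squeeze=50)

```text
t: 13.68
tcp_pos: [0.5155, 0.0365, 0.0437]
tool_rot: [-0.028, 1.0, -0.0, 0.002]
force: [-0.2, -3.1, 6.9]
finger_gap: 0.367
```

Call:
play_rows(steps=[[[0,0,-0.02,0,0,0],[0,0,-0.03,0,0,0],[0,0,-0.04,0,0,0],[0,0,-0.04,0,0,0],[0,0,0,0,0,0]]])

```text
t: 14.3
tcp_pos: [0.5161, 0.0369, 0.1752]
tool_rot: [-0.028, 1.0, -0.001, 0.003]
force: [0.4, 0.7, -1.5]
finger_gap: 0.361
```

```bash
python3 - <<'E'
from h import *
p=manip.snapshot("wrist"); save(p,"w4",scale=1.5)
go(.606,.338,.2,9)
E
```

```text
t14.35 tcp [0.5147 0.037  0.1735] yaw 3.18 tilt 0.16 F [ 0.4 -0.8 -2.4] gap 0.363 q6 -1.77
  rz turn -5.82 alt 174.18
  shift after turn [-0.1373  0.283  -0.0265]
  shift now [-0.1079  0.2955 -0.0263]
```

View pics/w4.png

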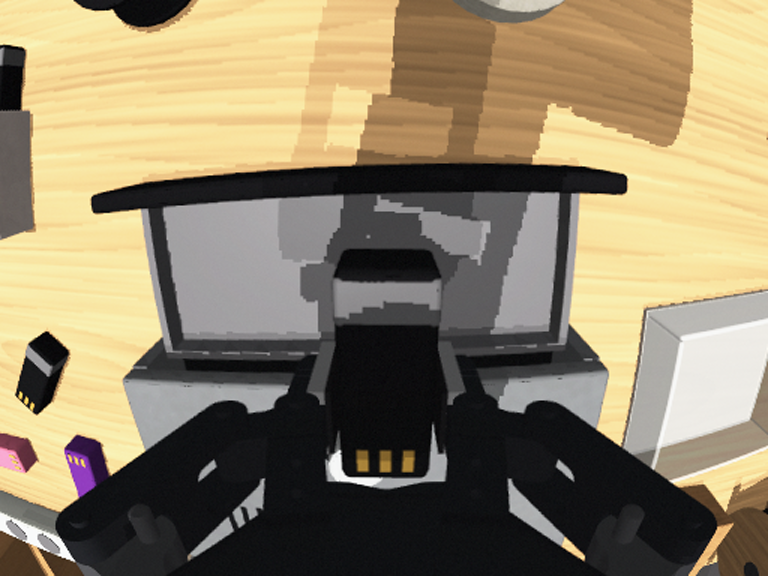

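Call:
play_rows(steps=[[[0,0,0,0,0,-5.8],[-0.023,0.0472,0,0,0,0],[-0.023,0.0472,0,0,0,0],[-0.023,0.0472,0,0,0,0],[-0.023,0.0472,0,0,0,0],[-0.023,0.0472,0,0,0,0],[-0.023,0.0472,0,0,0,0],[0,0,0,0,0,0]]])

```text
t: 15.35
tcp_pos: [0.6056, 0.3418, 0.1694]
tool_rot: [-0.08, 0.997, 0.0, -0.001]
force: [-0.2, -0.7, -2.8]
finger_gap: 0.365
```

```bash
python3 - <<'E'
from h import *
p=manip.snapshot("wrist"); save(p,"w5",scale=1.5)
go(.606,.338,.042,9)
E
```

```text
t15.40 tcp [0.6049 0.3395 0.1693] yaw 9.14 tilt 0.26 F [-0.6 -0.5 -2.4] gap 0.366 q6 -1.38
  rz turn 0.14 alt -179.86
  shift after turn [-0.0009 -0.0016  0.1273]
  shift now [-0.0014 -0.0015  0.1273]
```

View pics/w5.png

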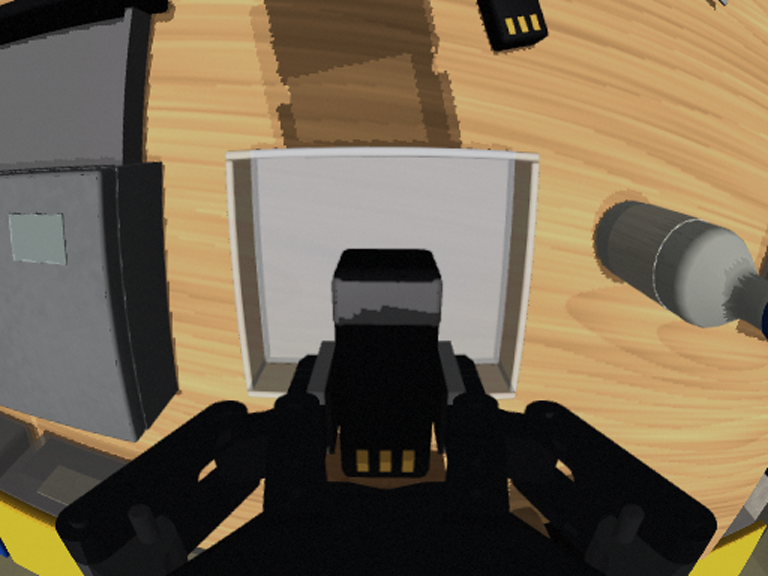

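Call:
play_rows(steps=[[[0,0,0.04,0,0,0],[0,0,0.04,0,0,0],[0,0,0.03,0,0,0],[0,0,0.01,0,0,0],[0,0,0.006,0,0,0],[0,0,0,0,0,0]]])

```text
t: 16.15
tcp_pos: [0.6069, 0.3379, 0.0469]
tool_rot: [-0.078, 0.997, 0.0, 0.0]
force: [-0.8, 0.2, -1.6]
finger_gap: 0.359
```

Call:
play_rows(steps=[[[0,0,0,0,0,0],[0,0,0,0,0,0],[0,0,0,0,0,0],[0,0,-0.02,0,0,0],[0,0,-0.05,0,0,0],[0,0,-0.05,0,0,0],[0,0,-0.05,0,0,0]]], fingers=0.65)

```text
t: 17.02
tcp_pos: [0.6066, 0.3382, 0.2196]
tool_rot: [-0.078, 0.997, 0.0, 0.001]
force: [0.4, 0.4, -0.2]
finger_gap: 0.648
```

```bash
python3 - <<'E'
from h import *
p=manip.snapshot("wrist"); save(p,"w6",scale=1.5)
import pickle; pickle.dump(p,open("w6.pkl","wb"))
print([(x["point"],x["score"]) for x in manip.pinpoint("pack1",p)])
go(.415,.383,.2,25)
E
```

```text
[([325.1, 4.5], 0.6)]
t17.12 tcp [0.6104 0.3398 0.2258] yaw 8.99 tilt 0.94 F [1.4 1.1 0.8] gap 0.653 q6 -1.38
  rz turn -16.01 alt 163.99
  shift after turn [0.1589 0.1217 0.0258]
  shift now [0.1867 0.0731 0.0231]
```

View pics/w6.png

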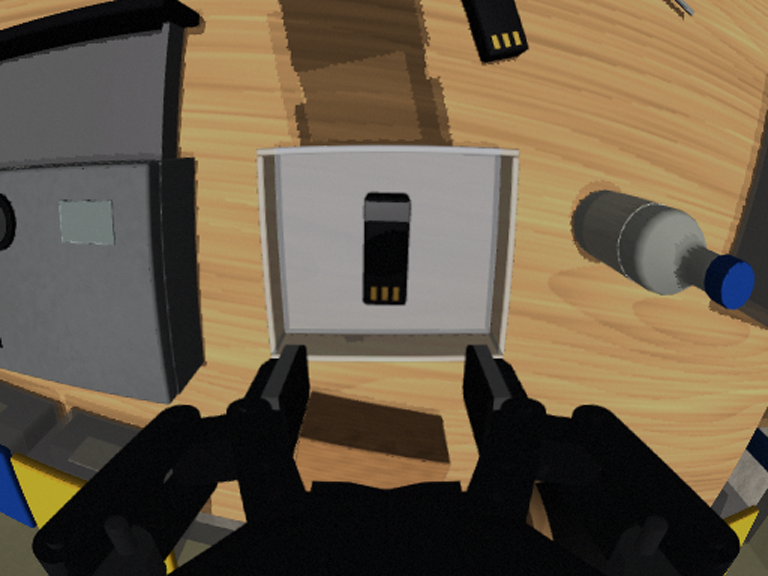

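Call:
play_rows(steps=[[[0,0,0,0,0,-8],[0,0,0,0,0,-8],[0.04,0.03,0,0,0,0],[0.04,0.03,0,0,0,0],[0.04,0.03,0,0,0,0],[0.04,0.03,0,0,0,0],[0,0,0,0,0,0],[0,0,0,0,0,0]]], fingers=0.75)

```text
t: 18.12
tcp_pos: [0.4115, 0.3798, 0.2173]
tool_rot: [-0.217, 0.976, 0.0, 0.001]
force: [0.7, 0.4, -0.1]
finger_gap: 0.75
```

```bash
cat > lookpack.py <<'E'
from h import *
import sys,pickle
name=sys.argv[1]; gx,gy=float(sys.argv[2]),float(sys.argv[3])
p=manip.snapshot("wrist"); save(p,name,scale=1.5); pickle.dump(p,open(name+".pkl","wb"))
q=manip.pinpoint("pack1",p); rg=manip.regions_of("pack1",p)
for x in q: print("pt",np.round(x["point"],1),round(x["score"],2),atz(p,x["point"],.014,True).round(4))
ya=[-1.3,-.6,0,.6,1.3]
for r in rg:
    m=r["pixels"]; v,u=np.nonzero(m); g=atz(p,(u.mean(),v.mean()),.014,True)
    if np.hypot(g[0]-gx,g[1]-gy)<.09:
        x,c=fitbox([(p,m.astype(np.float32),True)],(g[0],g[1],ya),.08,.032,0,.028,up=2); print("fit",x.round(4),"yawdeg",np.degrees(x[2]).round(1),"cost",round(c,3),"score",r["score"])
go(gx,gy,.2)
E
python3 lookpack.py w7 .415 .383
```

```text
pt [258.7 170.8] 0.57 [0.4172 0.3849 0.014 ]
pt [  0. 133.] 0.32 [0.5186 0.0188 0.014 ]
fit [ 0.414   0.3842 -2.717 ] yawdeg -155.7 cost 0.041 score 0.83
t18.27 tcp [0.4123 0.3793 0.2166] yaw 24.90 tilt 0.09 F [ 0.1  0.2 -0.5] gap 0.747 q6 -1.46
  shift now [-0.0039  0.0022  0.0166]
```

View pics/w7.png

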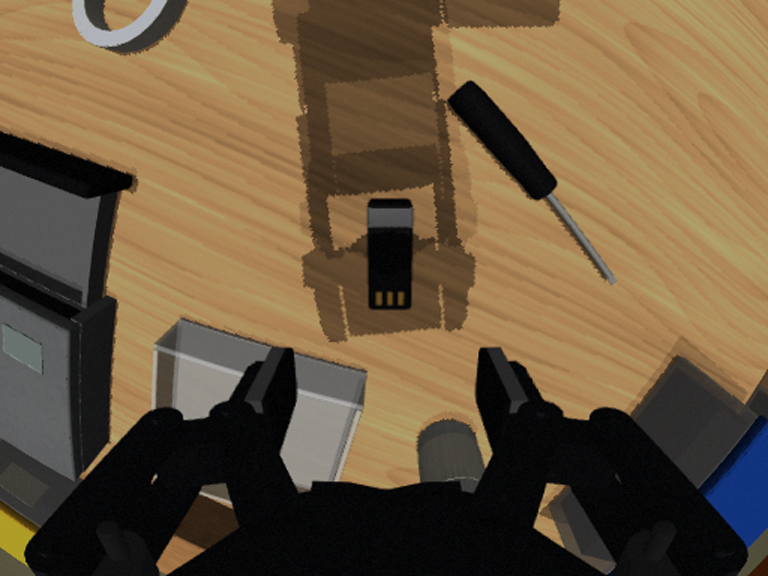

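Call:
play_rows(steps=[[[-0.004,0.0036,0.05,0,0,0],[0,0,0.05,0,0,0],[0,0,0.05,0,0,0],[0,0,0.02,0,0,0],[0,0,0.014,0,0,0],[0,0,0,0,0,0]]])

```text
t: 19.02
tcp_pos: [0.4134, 0.384, 0.0316]
tool_rot: [-0.216, 0.976, -0.0, -0.0]
force: [-0.9, 0.4, 0.1]
finger_gap: 0.75
```

Call:
play_rows(steps=[[[0,0,0,0,0,0],[0,0,0,0,0,0],[0,0,0,0,0,0],[0,0,0,0,0,0],[0,0,0,0,0,0]]], fingers=0)

```text
t: 19.65
tcp_pos: [0.4138, 0.3849, 0.0338]
tool_rot: [-0.216, 0.976, 0.0, 0.001]
force: [0.6, -1.0, 6.1]
finger_gap: 0.362
```

Call:
play_rows(steps=[[[0,0,-0.02,0,0,0],[0,0,-0.04,0,0,0],[0,0,-0.04,0,0,0],[0,0,-0.04,0,0,0],[0,0,0,0,0,0]]])

```text
t: 20.27
tcp_pos: [0.4144, 0.3855, 0.1756]
tool_rot: [-0.216, 0.976, 0.001, 0.004]
force: [0.1, 0.2, -3.1]
finger_gap: 0.359
```

```bash
python3 - <<'E'
from h import *
p=manip.snapshot("wrist"); save(p,"w8",scale=1)
# tray target +y slot
c,s=np.cos(.091),np.sin(.091)
for dy in(.085,0,-.085): print(dy,np.round([.5175-s*dy,.0149+c*dy],4))
go(.5175-s*.085,.0149+c*.085,.17,5.2)
E
```

```text
0.085 [0.5098 0.0995]
0 [0.5175 0.0149]
-0.085 [ 0.5252 -0.0697]
t20.32 tcp [0.4132 0.3846 0.1736] yaw 24.99 tilt 0.16 F [-1.   0.3 -2. ] gap 0.358 q6 -1.46
  rz turn 19.79 alt -160.21
  shift after turn [-0.0704 -0.2926  0.0036]
  shift now [ 0.0329 -0.2992  0.0034]
```

View pics/w8.png

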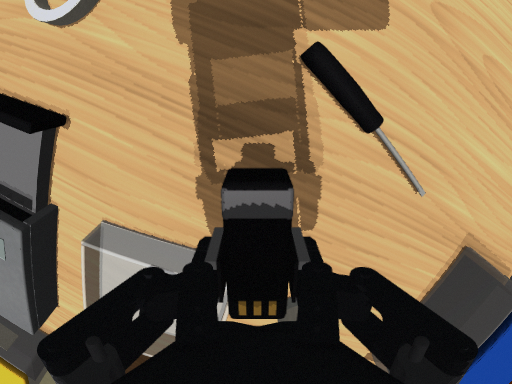

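Call:
play_rows(steps=[[[0,0,0,0,0,9.9],[0,0,0,0,0,9.9],[-0.0117,-0.0488,0,0,0,0],[-0.0117,-0.0488,0,0,0,0],[-0.0117,-0.0488,0,0,0,0],[-0.0117,-0.0488,0,0,0,0],[-0.0117,-0.0488,0,0,0,0],[-0.0117,-0.0488,0,0,0,0],[0,0,0,0,0,0]]])

```text
t: 21.45
tcp_pos: [0.5098, 0.0959, 0.1707]
tool_rot: [-0.042, 0.999, -0.0, -0.001]
force: [-0.6, 0.4, -1.8]
finger_gap: 0.362
```

```bash
python3 - <<'E'
from h import *
p=manip.snapshot("wrist"); save(p,"w9",scale=1.5)
c,s=np.cos(.091),np.sin(.091)
go(.5175-s*.085,.0149+c*.085,.046,5.2)
q=manip.pinpoint("tray_in",p); print(q and atz(p,q[0]["point"],.011,True))
E
```

```text
t21.50 tcp [0.5085 0.0976 0.1707] yaw 4.96 tilt 0.21 F [-0.9  0.3 -1.6] gap 0.363 q6 -1.68
  rz turn -0.24 alt 179.76
  shift after turn [-0.0014  0.0019  0.1247]
  shift now [-0.0019  0.0018  0.1247]
[0.52124424 0.01608013 0.011     ]
```

View pics/w9.png

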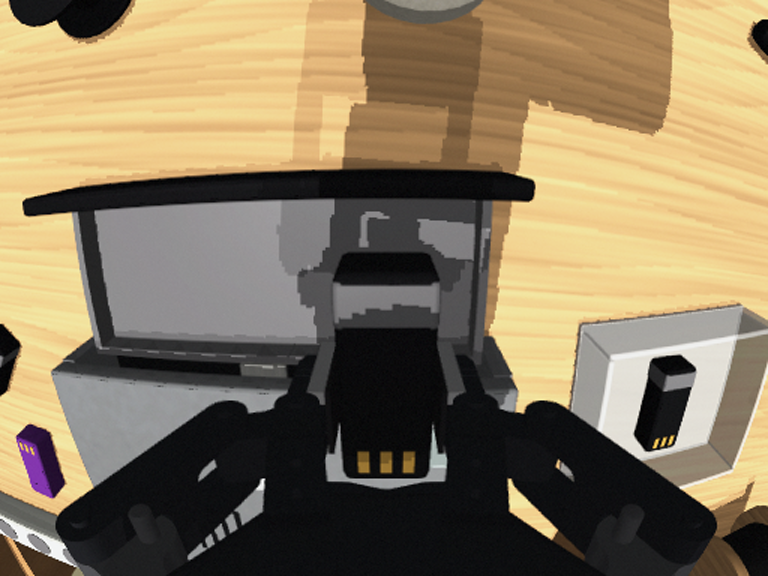

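Call:
play_rows(steps=[[[-0.001,0,0.04,0,0,0],[0,0,0.04,0,0,0],[0,0,0.025,0,0,0],[0,0,0.012,0,0,0],[0,0,0.006,0,0,0],[0,0,0,0,0,0],[0,0,0,0,0,0]]])

```text
t: 22.42
tcp_pos: [0.5108, 0.0992, 0.0502]
tool_rot: [-0.045, 0.999, -0.0, 0.001]
force: [0.5, -0.2, -1.9]
finger_gap: 0.363
```

Call:
play_rows(steps=[[[0,0,0,0,0,0],[0,0,0,0,0,0],[0,0,0,0,0,0],[0,0,-0.02,0,0,0],[0,0,-0.05,0,0,0],[0,0,-0.05,0,0,0],[0,0,-0.05,0,0,0],[0,0,0,0,0,0]]], fingers=0.56)

```text
t: 23.42
tcp_pos: [0.5128, 0.0992, 0.2234]
tool_rot: [-0.045, 0.999, -0.0, 0.005]
force: [-0.4, -0.7, -0.1]
finger_gap: 0.562
```

```bash
python3 - <<'E'
from h import *
p=manip.snapshot("wrist"); save(p,"w10",scale=1.5)
a=manip.snapshot("side"); save(a,"s4",(200,120,400,320),2.8)
go(.638,-.28,.22,-38)
E
```

```text
t23.52 tcp [0.51   0.0991 0.2197] yaw 5.17 tilt 0.04 F [ 0.6 -0.6 -0.3] gap 0.558 q6 -1.68
  rz turn 43.17 alt -136.83
  shift after turn [-3.343e-01 -2.199e-01 -3.000e-04]
  shift now [-9.330e-02 -3.891e-01 -2.000e-04]
```

View pics/w10.png

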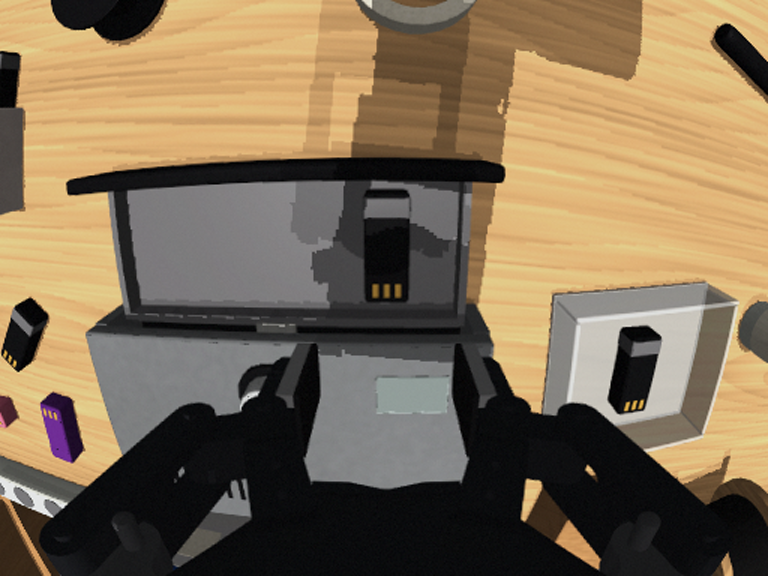

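View pics/s4.png

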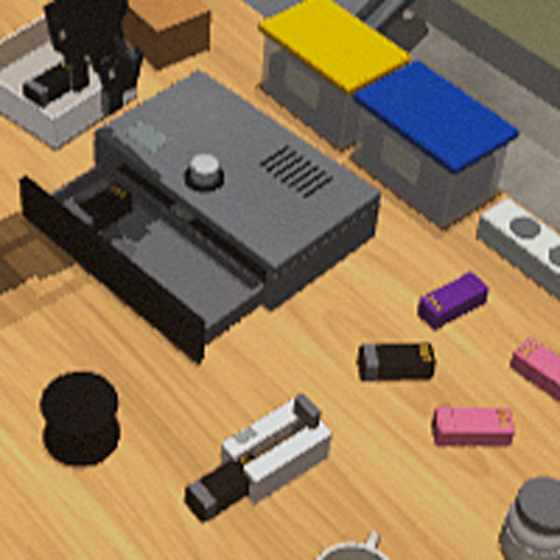

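Call:
play_rows(steps=[[[-0.0117,-0.0486,0,0,0,0],[-0.0117,-0.0486,0,0,0,0],[-0.0117,-0.0486,0,0,0,0],[-0.0117,-0.0486,0,0,0,0],[-0.0117,-0.0486,0,0,0,0],[-0.0117,-0.0486,0,0,0,0],[-0.0117,-0.0486,0,0,0,0],[-0.0117,-0.0486,0,0,0,0],[0,0,0,0,0,10.7],[0,0,0,0,0,10.7]]], fingers=0.75)

```text
t: 24.78
tcp_pos: [0.6372, -0.2801, 0.2157]
tool_rot: [0.145, 0.989, 0.001, -0.003]
force: [-0.5, 0.3, -0.2]
finger_gap: 0.748
```

Call:
play_rows(steps=[[[0,0,0,0,0,10.7],[0,0,0,0,0,10.7],[0,0,0,0,0,0],[0,0,0,0,0,0]]])

```text
t: 25.28
tcp_pos: [0.638, -0.2793, 0.2177]
tool_rot: [0.321, 0.947, 0.0, -0.001]
force: [0.5, -0.1, -0.4]
finger_gap: 0.748
```

```bash
python3 lookpack.py w11 .638 -.28
```

```text
pt [183.7 223.7] 0.91 [ 0.6408 -0.3931  0.014 ]
pt [331.2 226.1] 0.86 [ 0.7526 -0.2527  0.014 ]
pt [257.6 166.8] 0.6 [ 0.6396 -0.2792  0.014 ]
pt [248.1 285.6] 0.59 [ 0.7592 -0.3865  0.014 ]
fit [ 0.6376 -0.2766  2.5058] yawdeg 143.6 cost 0.05 score 0.79
t25.43 tcp [ 0.6384 -0.2795  0.2189] yaw -37.55 tilt 0.05 F [ 0.2 -0.5  0.1] gap 0.747 q6 -1.49
  shift now [-0.     -0.0006  0.0189]
```

View pics/w11.png

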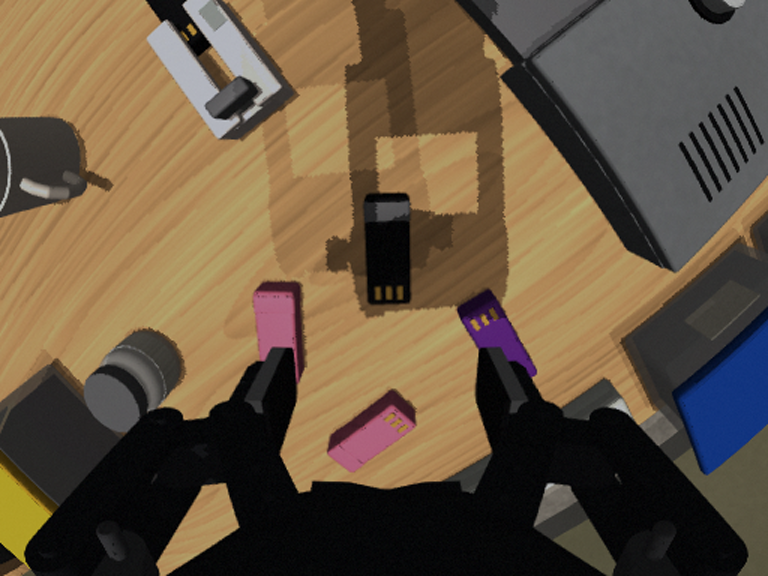

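Call:
play_rows(steps=[[[0,0.001,0.05,0,0,0],[0,0,0.05,0,0,0],[0,0,0.05,0,0,0],[0,0,0.02,0,0,0],[0,0,0.016,0,0,0],[0,0,0,0,0,0]]], fingers=0.62)

```text
t: 26.18
tcp_pos: [0.6393, -0.279, 0.0334]
tool_rot: [0.322, 0.947, -0.0, 0.0]
force: [-0.7, -0.3, -0.2]
finger_gap: 0.616
```

Call:
play_rows(steps=[[[0,0,0,0,0,0],[0,0,0,0,0,0],[0,0,0,0,0,0],[0,0,0,0,0,0],[0,0,0,0,0,0]]], fingers=0)

```text
t: 26.8
tcp_pos: [0.6405, -0.2796, 0.0356]
tool_rot: [0.322, 0.947, -0.0, 0.002]
force: [0.4, 0.4, 5.9]
finger_gap: 0.358
```

Call:
play_rows(steps=[[[0,0,-0.02,0,0,0],[0,0,-0.04,0,0,0],[0,0,-0.04,0,0,0],[0,0,-0.04,0,0,0],[0,0,-0.02,0,0,0],[0,0,0,0,0,0]]])

```text
t: 27.55
tcp_pos: [0.6397, -0.2792, 0.1953]
tool_rot: [0.322, 0.947, -0.0, 0.002]
force: [-0.4, -0.7, -2.3]
finger_gap: 0.363
```

```bash
python3 - <<'E'
from h import *
p=manip.snapshot("wrist"); save(p,"w12",scale=1)
go(.5185,.0149,.2,5.2)
E
```

```text
t27.60 tcp [ 0.6387 -0.2786  0.1932] yaw -37.62 tilt 0.03 F [-0.1  0.4 -2.1] gap 0.361 q6 -1.49
  rz turn -42.82 alt 137.18
  shift after turn [ 0.0931  0.3032 -0.0068]
  shift now [ 0.2744  0.1591 -0.0067]
```

View pics/w12.png

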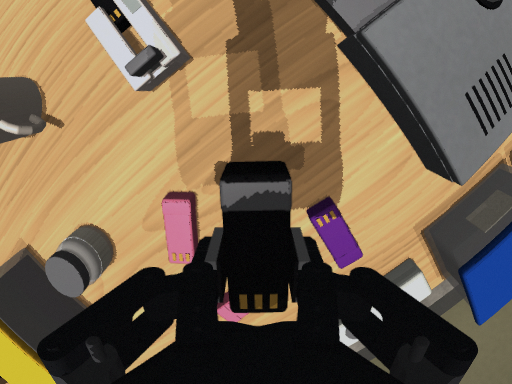

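Call:
play_rows(steps=[[[0,0,0,0,0,-10.7],[0,0,0,0,0,-10.7],[0,0,0,0,0,-10.7],[0,0,0,0,0,-10.7],[0.0155,0.0505,0,0,0,0],[0.0155,0.0505,0,0,0,0],[0.0155,0.0505,0,0,0,0],[0.0155,0.0505,0,0,0,0],[0.0155,0.0505,0,0,0,0],[0.0155,0.0505,0,0,0,0]]])

```text
t: 28.85
tcp_pos: [0.517, 0.0162, 0.1914]
tool_rot: [-0.045, 0.999, 0.001, -0.002]
force: [0.8, 0.9, -1.5]
finger_gap: 0.36
```

Call:
play_rows(steps=[[[0,0,0,0,0,0],[0,0,0,0,0,0]]])

```text
t: 29.1
tcp_pos: [0.5188, 0.0146, 0.1922]
tool_rot: [-0.046, 0.999, 0.0, -0.001]
force: [-0.2, -0.5, -2.1]
finger_gap: 0.358
```

```bash
python3 - <<'E'
from h import *
p=manip.snapshot("wrist"); save(p,"w13",scale=1.5)
go(.5185,.0149,.0485,5.2)
E
```

```text
t29.15 tcp [0.5194 0.014  0.1925] yaw 5.16 tilt 0.06 F [ 0.6  0.4 -2.1] gap 0.357 q6 -1.85
  rz turn -0.04 alt 179.96
  shift after turn [0.0008 0.001  0.144 ]
  shift now [0.0007 0.001  0.144 ]
```

View pics/w13.png

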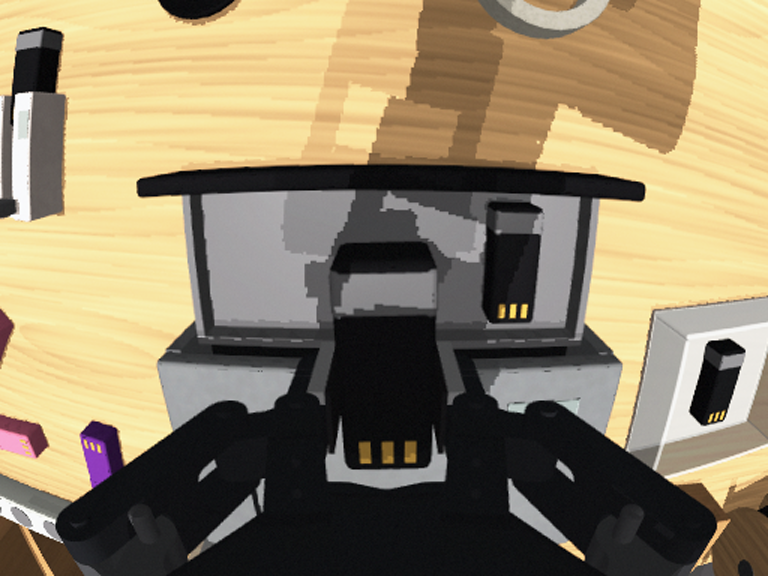

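Call:
play_rows(steps=[[[-0.001,0.001,0.05,0,0,0],[0,0,0.05,0,0,0],[0,0,0.025,0,0,0],[0,0,0.012,0,0,0],[0,0,0.006,0,0,0],[0,0,0,0,0,0],[0,0,0,0,0,0]]])

```text
t: 30.02
tcp_pos: [0.5208, 0.0154, 0.0513]
tool_rot: [-0.045, 0.999, -0.0, 0.001]
force: [-0.2, -0.7, -1.0]
finger_gap: 0.36
```

Call:
play_rows(steps=[[[0,0,0,0,0,0],[0,0,0,0,0,0],[0,0,0,0,0,0],[0,0,-0.02,0,0,0],[0,0,-0.05,0,0,0],[0,0,-0.05,0,0,0],[0,0,-0.05,0,0,0],[0,0,0,0,0,0]]], fingers=0.56)

```text
t: 31.02
tcp_pos: [0.5226, 0.0153, 0.2245]
tool_rot: [-0.045, 0.999, -0.001, 0.005]
force: [-0.0, 0.8, -0.8]
finger_gap: 0.56
```

```bash
python3 - <<'E'
from h import *
p=manip.snapshot("wrist"); save(p,"w14",scale=1.5)
go(.38,-.286,.22,-1.4)
E
```

```text
t31.07 tcp [0.521  0.0155 0.2223] yaw 5.19 tilt 0.27 F [ 0.3  1.6 -0.6] gap 0.561 q6 -1.85
  rz turn 6.59 alt -173.41
  shift after turn [ 0.1336 -0.3049  0.0023]
  shift now [ 0.1677 -0.2876  0.0019]
```

View pics/w14.png

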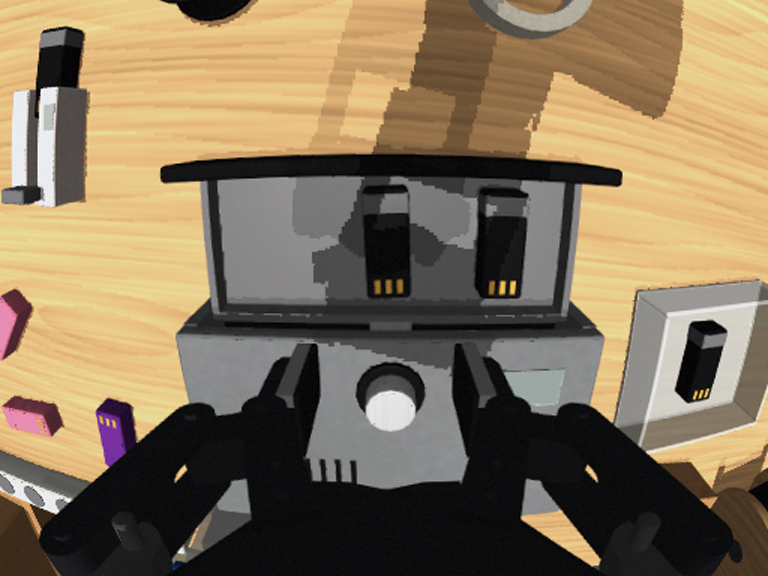

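Call:
play_rows(steps=[[[0,0,0,0,0,6.6],[0.0223,-0.0508,0,0,0,0],[0.0223,-0.0508,0,0,0,0],[0.0223,-0.0508,0,0,0,0],[0.0223,-0.0508,0,0,0,0],[0.0223,-0.0508,0,0,0,0],[0.0223,-0.0508,0,0,0,0],[0,0,0,0,0,0],[0,0,0,0,0,0]]], fingers=0.65)

```text
t: 32.2
tcp_pos: [0.3779, -0.2847, 0.219]
tool_rot: [0.013, 1.0, 0.002, -0.001]
force: [0.0, -0.3, -0.1]
finger_gap: 0.648
```

```bash
python3 - <<'E'
from h import *
import pickle
p=manip.snapshot("wrist"); save(p,"w15",scale=1.5); pickle.dump(p,open("w15.pkl","wb"))
go(.373,-.286,.0325,-1.4)
E
```

```text
t32.25 tcp [ 0.3783 -0.2842  0.2193] yaw -1.40 tilt 0.20 F [-0.3  0.7  0.5] gap 0.651 q6 -2.43
  rz turn 0.0 alt -180.0
  shift after turn [ 0.0053 -0.0019  0.1868]
  shift now [ 0.0049 -0.0025  0.1868]
```

View pics/w15.png

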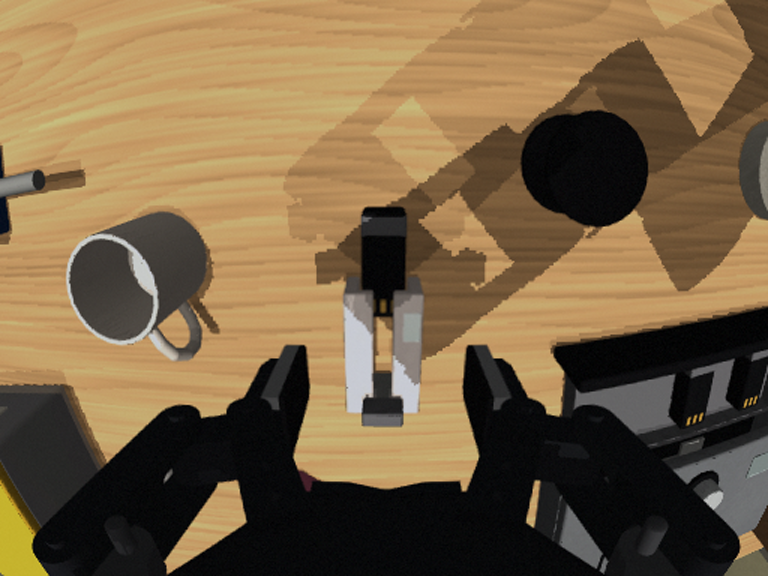

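```bash
python3 - <<'E'
from h import *
import pickle
p=pickle.load(open("w15.pkl","rb"))
f=lambda u,v,z:atz(p,(u/1.5,v/1.5),z,True).round(4)
print("pack near L,R",f(363,217,.028),f(406,217,.028)," mouth L R",f(361,285,.028),f(406,285,.028))
print("mouth top",f(345,290,.044),f(422,290,.044)); print("handle",f(200,320,.045),f(215,330,0))
E
```

```text
pack near L,R [ 0.352  -0.2988  0.028 ] [ 0.3528 -0.2686  0.028 ]  mouth L R [ 0.4021 -0.3022  0.028 ] [ 0.403  -0.2693  0.028 ]
mouth top [ 0.4003 -0.3125  0.044 ] [ 0.4017 -0.2589  0.044 ]
handle [ 0.4213 -0.4247  0.045 ] [ 0.449  -0.4336  0.    ]
```

Call:
play_rows(steps=[[[0.006,-0.0005,0.05,0,0,0],[0,0,0.05,0,0,0],[0,0,0.05,0,0,0],[0,0,0.02,0,0,0],[0,0,0.016,0,0,0],[0,0,0,0,0,0]]])

```text
t: 33.0
tcp_pos: [0.3728, -0.2839, 0.0332]
tool_rot: [0.011, 1.0, 0.001, -0.001]
force: [-0.3, 0.4, 0.9]
finger_gap: 0.652
```

Call:
play_rows(steps=[[[0,0,0,0,0,0],[0,0,0,0,0,0],[0,0,0,0,0,0],[0,0,0,0,0,0],[0,0,0,0,0,0]]], fingers=0)

```text
t: 33.62
tcp_pos: [0.3732, -0.2861, 0.0352]
tool_rot: [0.012, 1.0, -0.0, 0.001]
force: [2.2, 3.1, 6.7]
finger_gap: 0.363
```

Call:
play_rows(steps=[[[0.006,0,0,0,0,0],[0.008,0,0,0,0,0],[0.008,0,0,0,0,0],[0.008,0,0,0,0,0],[0.008,0,0,0,0,0],[0.008,0,0,0,0,0],[0.006,0,0,0,0,0],[0,0,0,0,0,0]]])

```text
t: 34.62
tcp_pos: [0.3218, -0.2874, 0.0352]
tool_rot: [0.013, 1.0, -0.003, 0.002]
force: [1.8, -2.9, 7.4]
finger_gap: 0.362
```

```bash
python3 - <<'E'
from h import *
p=manip.snapshot("side"); save(p,"s5",(220,220,400,340),4)
go(.525,-.0697,.2,5.2)
E
```

```text
t34.67 tcp [ 0.3218 -0.2875  0.0352] yaw -1.46 tilt 0.38 F [ 0.8 -2.9  6.3] gap 0.367 q6 -2.53
  rz turn -6.66 alt 173.34
  shift after turn [-0.2221  0.1984 -0.1648]
  shift now [-0.1981  0.2219 -0.1653]
```

View pics/s5.png

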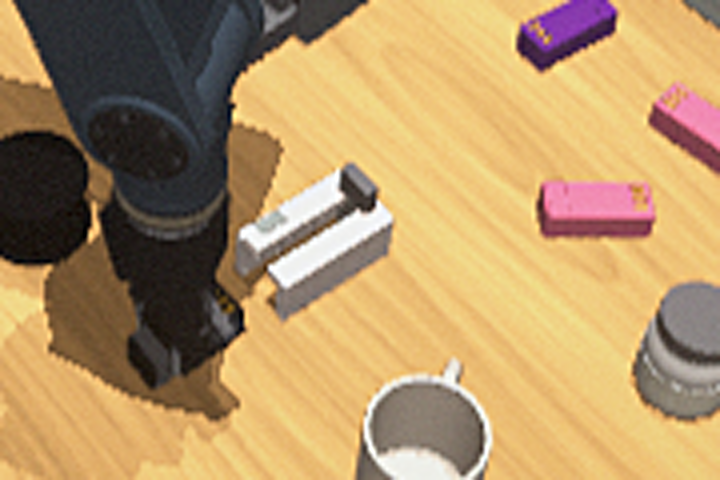

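Call:
play_rows(steps=[[[0,0,-0.02,0,0,0],[0,0,-0.04,0,0,0],[0,0,-0.05,0,0,0],[0,0,-0.05,0,0,0],[0,0,0,0,0,-6.6],[-0.041,0.0397,0,0,0,0],[-0.041,0.0397,0,0,0,0],[-0.041,0.0397,0,0,0,0],[-0.041,0.0397,0,0,0,0],[-0.041,0.0397,0,0,0,0]]])

```text
t: 35.92
tcp_pos: [0.5073, -0.0673, 0.194]
tool_rot: [-0.045, 0.999, -0.0, -0.001]
force: [1.0, -1.5, -2.1]
finger_gap: 0.364
```

Call:
play_rows(steps=[[[0,0,0,0,0,0],[0,0,0,0,0,0]]])

```text
t: 36.17
tcp_pos: [0.5058, -0.0686, 0.1938]
tool_rot: [-0.046, 0.999, 0.0, -0.001]
force: [0.1, -0.2, -2.2]
finger_gap: 0.359
```

```bash
python3 - <<'E'
from h import *
p=manip.snapshot("wrist"); save(p,"w16",scale=1.5)
go(.508,-.071,.0485,5.2)
E
```

```text
t36.23 tcp [ 0.5056 -0.0691  0.1939] yaw 5.14 tilt 0.13 F [ 0.1 -0.6 -1.9] gap 0.363 q6 -2.01
  rz turn -0.06 alt 179.94
  shift after turn [-0.0022 -0.0021  0.1454]
  shift now [-0.0025 -0.0022  0.1454]
```

View pics/w16.png

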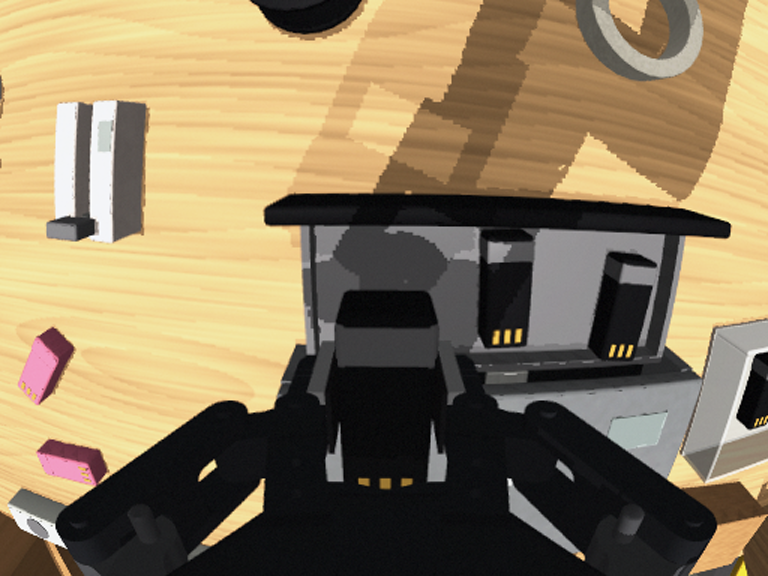

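Call:
play_rows(steps=[[[-0.002,-0.002,0.05,0,0,0],[0,0,0.05,0,0,0],[0,0,0.025,0,0,0],[0,0,0.01,0,0,0],[0,0,0.006,0,0,0],[0,0,0.003,0,0,0],[0,0,0,0,0,0]]])

```text
t: 37.1
tcp_pos: [0.5096, -0.0707, 0.051]
tool_rot: [-0.045, 0.999, -0.0, 0.001]
force: [-0.5, 0.5, -1.6]
finger_gap: 0.362
```

Call:
play_rows(steps=[[[0,0,0,0,0,0],[0,0,0,0,0,0],[0,0,0,0,0,0],[0,0,-0.02,0,0,0],[0,0,-0.05,0,0,0],[0,0,-0.05,0,0,0],[0,0,-0.05,0,0,0],[0,0,0,0,0,0]]], fingers=0.56)

```text
t: 38.1
tcp_pos: [0.5116, -0.0712, 0.2244]
tool_rot: [-0.045, 0.999, -0.002, 0.005]
force: [-0.3, -1.4, 0.4]
finger_gap: 0.56
```

Call:
play_rows(steps=[[[0.01,0.045,0,0,0,0],[0.01,0.045,0,0,0,0],[0,0,0,0,0,0],[0,0,0,0,0,0]]])

```text
t: 38.6
tcp_pos: [0.4812, 0.0173, 0.2198]
tool_rot: [-0.046, 0.999, -0.0, -0.0]
force: [0.0, -1.0, 0.1]
finger_gap: 0.56
```

```bash
python3 - <<'E'
from h import *
import pickle
p=manip.snapshot("wrist"); save(p,"w17",scale=1.5); pickle.dump(p,open("w17.pkl","wb"))
a=manip.snapshot("side"); save(a,"s6",(180,100,380,280),3)
go(.43,.012,.2,5.2)
E
```

```text
t38.70 tcp [0.4817 0.0165 0.22  ] yaw 5.12 tilt 0.02 F [-0.  -0.   0.5] gap 0.557 q6 -1.86
  rz turn -0.08 alt 179.92
  shift after turn [0.0519 0.0002 0.02  ]
  shift now [0.0519 0.0001 0.02  ]
```

View pics/w17.png

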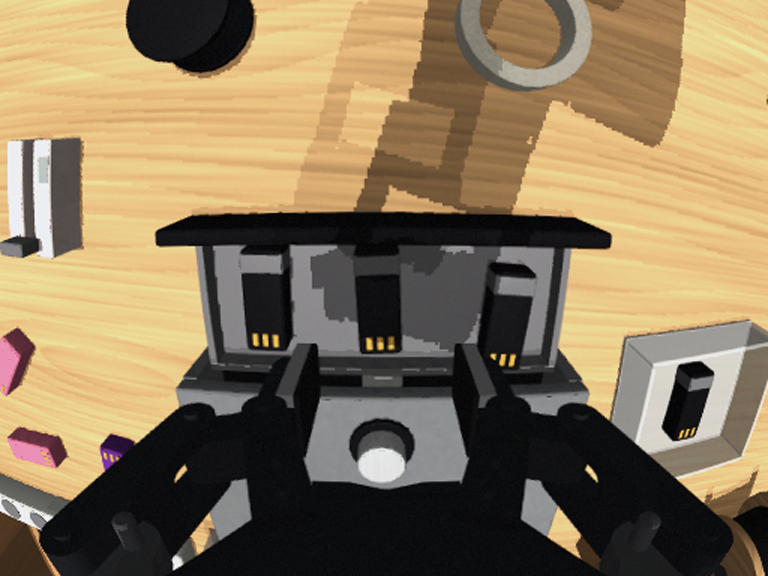

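View pics/s6.png

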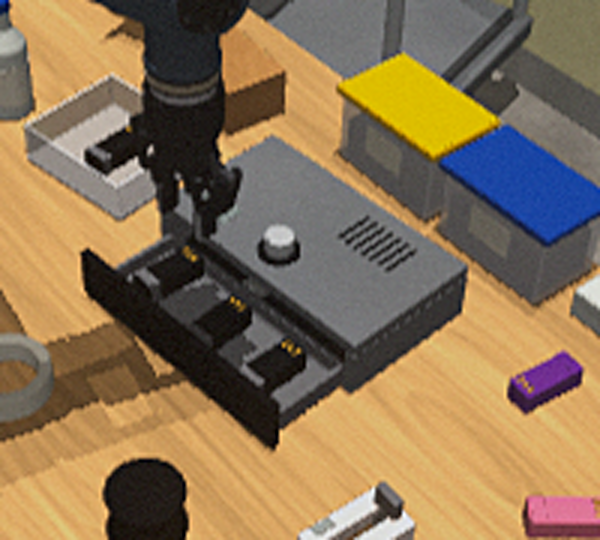

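The +y pack seems to have been knocked towards the back wall (now at (510,315)) and may rest on it. I'll look closer.

Call:
play_rows(steps=[[[-0.01,0.045,0,0,0,0],[-0.03,0.04,0,0,0,0],[0,0,0,0,0,0],[0,0,0,0,0,0]]])

```text
t: 39.2
tcp_pos: [0.5131, 0.1048, 0.2199]
tool_rot: [-0.045, 0.999, -0.0, -0.001]
force: [-0.1, 0.4, 0.1]
finger_gap: 0.558
```

```bash
python3 - <<'E'
from h import *
import pickle
p=manip.snapshot("wrist"); save(p,"w18",(100,90,380,270),2.8); pickle.dump(p,open("w18.pkl","wb"))
a=manip.snapshot("side"); save(a,"s7",(190,170,310,260),6)
b=manip.snapshot("scene"); save(b,"sc7",(180,150,330,240),5)
go(.51,.105,.2,5.2)
E
```

```text
t39.35 tcp [0.5128 0.1044 0.2201] yaw 5.07 tilt 0.06 F [ 0.8 -0.2 -0.8] gap 0.563 q6 -1.67
  rz turn -0.13 alt 179.87
  shift after turn [0.0027 0.0009 0.0201]
  shift now [0.0027 0.0009 0.0201]
```

View pics/w18.png

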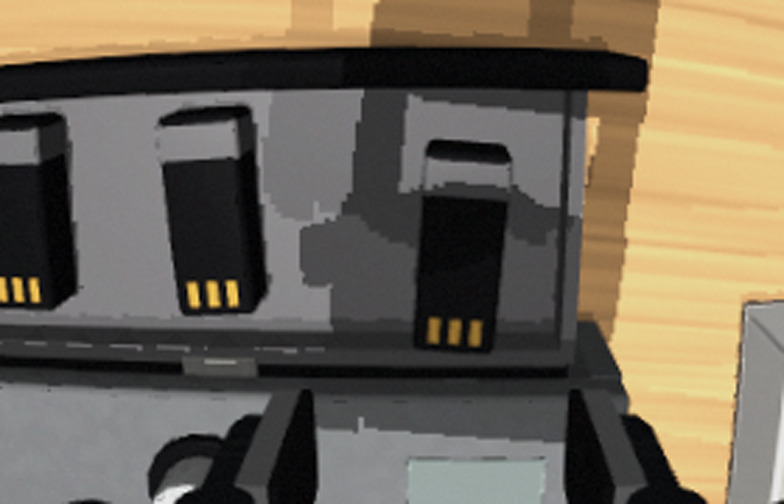

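View pics/s7.png

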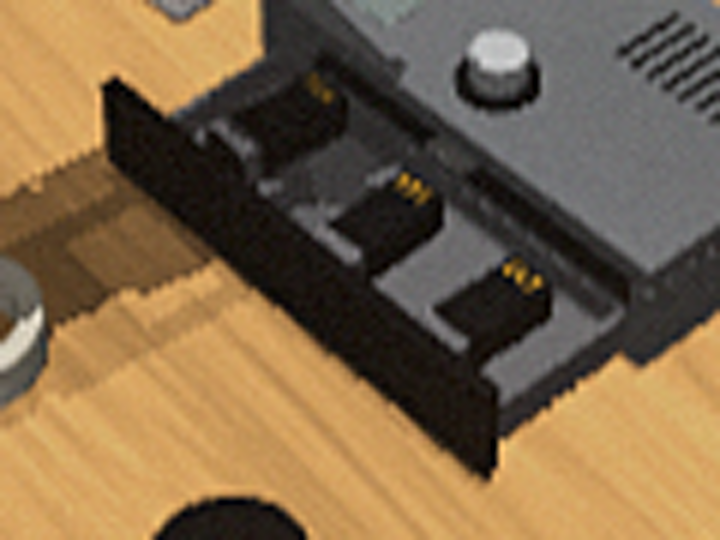

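```bash
python3 - <<'E'
from h import *
import pickle
p=pickle.load(open("w18.pkl","rb"))
c,s=np.cos(.091),np.sin(.091); O=np.array([.519,.0149])
def f(u,v,z):
    X=atz(p,(100+u/2.8,90+v/2.8),z,True); d=X[:2]-O; return np.round([c*d[0]+s*d[1],-s*d[0]+c*d[1]],4)
print("moved grey L,R",f(425,165,.039),f(512,165,.039),"gold L,R",f(414,347,.039),f(495,350,.039))
print("mid grey",f(160,130,.039),f(245,125,.039),"gold",f(183,312,.039),f(262,306,.039))
print("back wall inner top",f(330,340,.031),"outer top", f(330,362,.031),"floor edge",f(330,325,.011))
print("side wall inner top",f(560,340,.031))
b=pickle.load(open("w17.pkl","rb"))
def g(u,v,z):
    X=atz(b,(u/1.5,v/1.5),z,True); d=X[:2]-O; return np.round([c*d[0]+s*d[1],-s*d[0]+c*d[1]],4)
print("w17 moved grey",g(495,273,.039),g(536,275,.039),"gold",g(481,364,.039),g(522,367,.039))
print("two-view z of gold centre:",tri([ray(p,(100+454/2.8,90+348/2.8),True),ray(b,(501.5/1.5,365.5/1.5),True)]),"grey",tri([ray(p,(100+468/2.8,90+165/2.8),True),ray(b,(515/1.5,274/1.5),True)]))
E
```

```text
moved grey L,R [-0.0202  0.0851] [-0.0202  0.1169] gold L,R [0.0513 0.0804] [0.0527 0.112 ]
mid grey [-0.0352 -0.0145] [-0.0359  0.0189] gold [ 0.0373 -0.0113] [0.0345 0.0214]
back wall inner top [0.0518 0.0464] outer top [0.0614 0.0459] floor edge [0.0531 0.0439]
side wall inner top [0.0519 0.1386]
w17 moved grey [-0.0247  0.0844] [-0.0233  0.1159] gold [0.0484 0.0797] [0.0523 0.1136]
two-view z of gold centre: (array([0.56113939, 0.1153595 , 0.03887922]), [np.float64(0.0007381370951695915), np.float64(0.0007381370951694806)]) grey (array([0.48978549, 0.11428148, 0.03067202]), [np.float64(0.0014926447262200843), np.float64(0.0014926447262199579)])
```

Call:
play_rows(steps=[[[0.035,-0.045,0,0,0,0],[0.035,-0.045,0,0,0,0],[0.0275,0,0,0,0,-0.1],[0,0,0,0,0,0],[0,0,0.05,0,0,0],[0,0,0.05,0,0,0],[0,0,0.05,0,0,0],[0,0,0.018,0,0,0],[0,0,0,0,0,0],[0,0,0,0,0,0]]], fingers=0)

```text
t: 40.6
tcp_pos: [0.4256, 0.0071, 0.0528]
tool_rot: [-0.046, 0.999, -0.0, 0.001]
force: [0.0, -1.0, 0.9]
finger_gap: 0.0
```

```bash
python3 - <<'E'
from h import *
a=manip.snapshot("side"); save(a,"s8",(150,110,350,280),3.5)
p=manip.snapshot("wrist"); save(p,"w19")
go(.5555,.0185,.05,5.2)
E
```

```text
t40.70 tcp [0.4254 0.0071 0.0533] yaw 5.29 tilt 0.17 F [ 0.8  0.2 -0.2] gap 0.002 q6 -1.91
  rz turn 0.09 alt -179.91
  shift after turn [-0.1306 -0.0004  0.0033]
  shift now [-0.1306 -0.0006  0.0037]
```

View pics/s8.png

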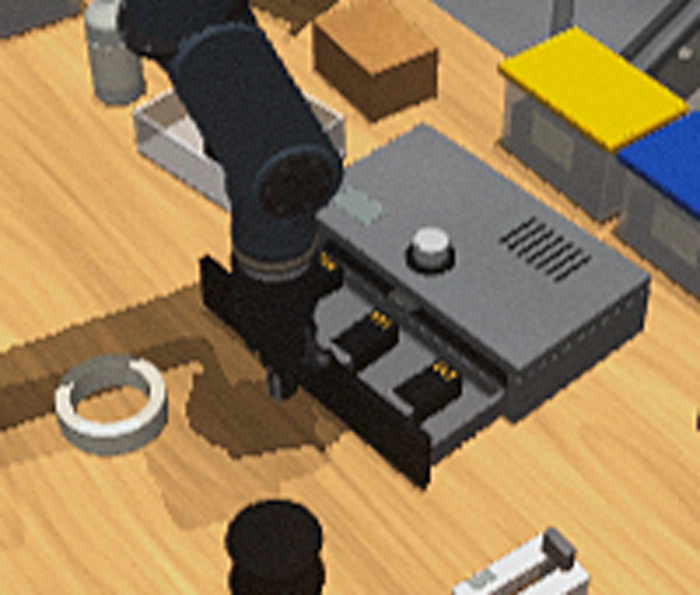

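View pics/w19.png

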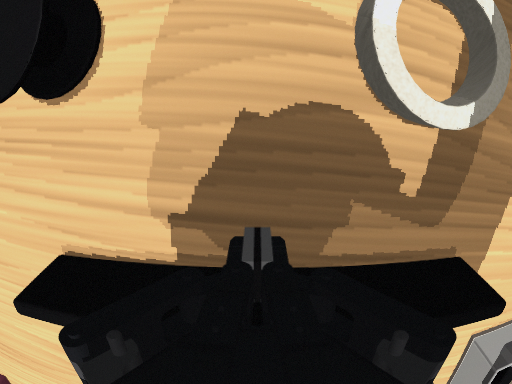

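Call:
play_rows(steps=[[[0,0,-0.014,0,0,0],[-0.009,0,0,0,0,0],[-0.009,0,0,0,0,0],[-0.01,0,0,0,0,0],[-0.01,0,0,0,0,0],[-0.01,0,0,0,0,0],[-0.01,0,0,0,0,0],[-0.01,0,0,0,0,0],[-0.01,0,0,0,0,0],[-0.01,0,0,0,0,0]]])

```text
t: 41.95
tcp_pos: [0.512, 0.0152, 0.0661]
tool_rot: [-0.046, 0.999, -0.0, -0.001]
force: [-4.4, -3.6, -0.1]
finger_gap: 0.001
```

```bash
python3 - <<'E'
from h import *
a=manip.snapshot("side"); save(a,"s9",(150,110,350,280),3.5)
go(.5555,.0185,.067,5.2)
E
```

```text
t42.00 tcp [0.5143 0.0152 0.0663] yaw 5.26 tilt 0.14 F [ 0.6 -0.1 -1.5] gap 0.001 q6 -1.85
  rz turn 0.06 alt -179.94
  shift after turn [-0.0414 -0.0004 -0.0007]
  shift now [-0.0414 -0.0005 -0.0006]
```

View pics/s9.png

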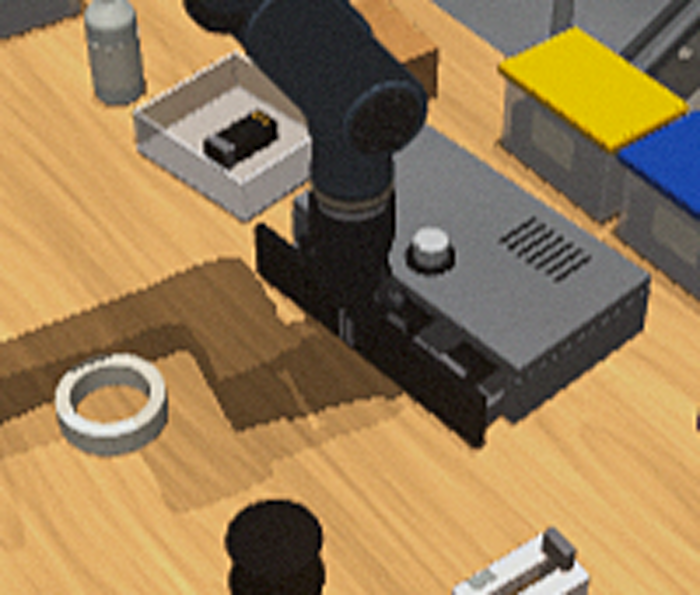

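Going in. About 40 mm are left, so I'm continuing more slowly.

Call:
play_rows(steps=[[[-0.006,0,0,0,0,0],[-0.006,0,0,0,0,0],[-0.005,0,0,0,0,0],[-0.005,0,0,0,0,0],[-0.004,0,0,0,0,0],[-0.004,0,0,0,0,0],[-0.003,0,0,0,0,0],[-0.003,0,0,0,0,0],[-0.002,0,0,0,0,0],[0,0,0,0,0,0]]])

```text
t: 43.25
tcp_pos: [0.5492, 0.0186, 0.0662]
tool_rot: [-0.046, 0.999, -0.0, -0.001]
force: [-4.7, -3.2, 2.5]
finger_gap: -0.0
```

```bash
python3 - <<'E'
from h import *
a=manip.snapshot("side"); save(a,"s10",(190,130,310,250),5)
go(.5555,.0185,.067,5.2)
E
```

```text
t43.30 tcp [0.5491 0.0186 0.0662] yaw 5.30 tilt 0.11 F [-5.6 -4.7  1.4] gap -0.003 q6 -1.83
  rz turn 0.1 alt -179.9
  shift after turn [-0.0063 -0.0007 -0.0008]
  shift now [-0.0063 -0.0007 -0.0008]
```

View pics/s10.png

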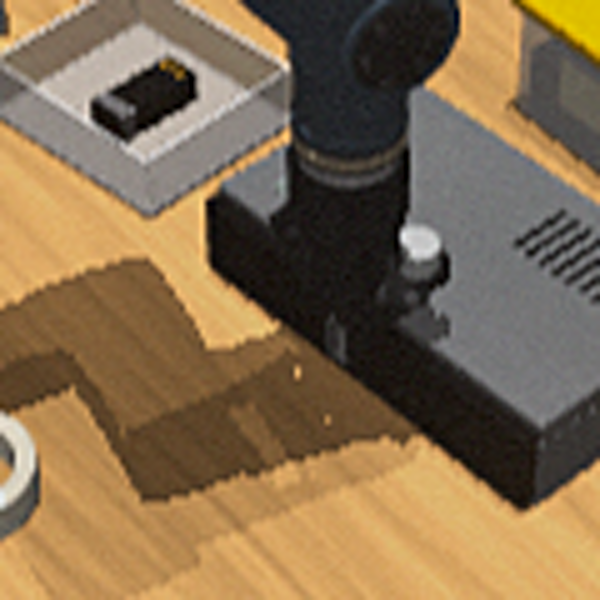

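Call:
play_rows(steps=[[[-0.001,0,0,0,0,0],[-0.001,0,0,0,0,0],[-0.001,0,0,0,0,0],[0,0,0,0,0,0]]])

```text
t: 43.8
tcp_pos: [0.552, 0.0189, 0.0662]
tool_rot: [-0.046, 0.999, -0.0, -0.001]
force: [-5.5, -4.1, 1.4]
finger_gap: -0.004
```

Call:
play_rows(steps=[[[-0.001,0,0,0,0,0],[-0.001,0,0,0,0,0],[0,0,0,0,0,0]]])

```text
t: 44.18
tcp_pos: [0.5532, 0.019, 0.0662]
tool_rot: [-0.046, 0.999, -0.0, -0.002]
force: [-6.0, -4.7, 2.6]
finger_gap: -0.002
```

```bash
python3 - <<'E'
from h import *
a=manip.snapshot("side"); save(a,"s11",(190,130,310,250),5)
p=manip.snapshot("wrist"); save(p,"w20")
go(.5555,.0185,.067,5.2)
E
```

```text
t44.27 tcp [0.5532 0.019  0.0662] yaw 5.30 tilt 0.22 F [-5.8 -3.5  3.1] gap -0.003 q6 -1.83
  rz turn 0.1 alt -179.9
  shift after turn [-0.0022 -0.0007 -0.0008]
  shift now [-0.0022 -0.0007 -0.0008]
```

View pics/s11.png

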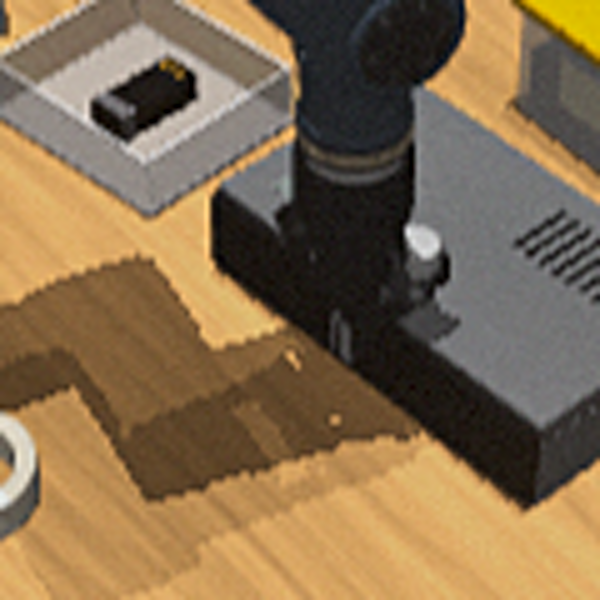

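Call:
play_rows(steps=[[[-0.001,0,0,0,0,0],[-0.001,0,0,0,0,0],[0,0,0,0,0,0]]])

```text
t: 44.65
tcp_pos: [0.5533, 0.019, 0.0662]
tool_rot: [-0.047, 0.999, -0.0, -0.004]
force: [-9.5, -6.0, 5.8]
finger_gap: 0.001
```

Call:
play_rows(steps=[[[-0.001,0,0,0,0,0],[-0.001,0,0,0,0,0],[0,0,0,0,0,0]]])

```text
t: 45.02
tcp_pos: [0.5534, 0.0191, 0.0662]
tool_rot: [-0.047, 0.999, 0.0, -0.006]
force: [-13.0, -8.2, 9.0]
finger_gap: -0.0
```

Call:
play_rows(steps=[[[-0.001,0,0,0,0,0],[-0.001,0,0,0,0,0],[0,0,0,0,0,0]]])

```text
t: 45.4
tcp_pos: [0.5535, 0.0191, 0.0662]
tool_rot: [-0.047, 0.999, 0.0, -0.008]
force: [-17.0, -9.3, 12.3]
finger_gap: 0.004
```

```bash
python3 - <<'E'
from h import *
a=manip.snapshot("side"); save(a,"s12",(190,130,310,250),5)
go(.5555,.0185,.067,5.2)
E
```

```text
t45.45 tcp [0.5535 0.0191 0.0662] yaw 5.38 tilt 0.94 F [-17.  -10.   11.4] gap -0.001 q6 -1.83
  rz turn 0.18 alt -179.82
  shift after turn [-0.0019 -0.0008 -0.0008]
  shift now [-0.0019 -0.0008 -0.0008]
```

View pics/s12.png

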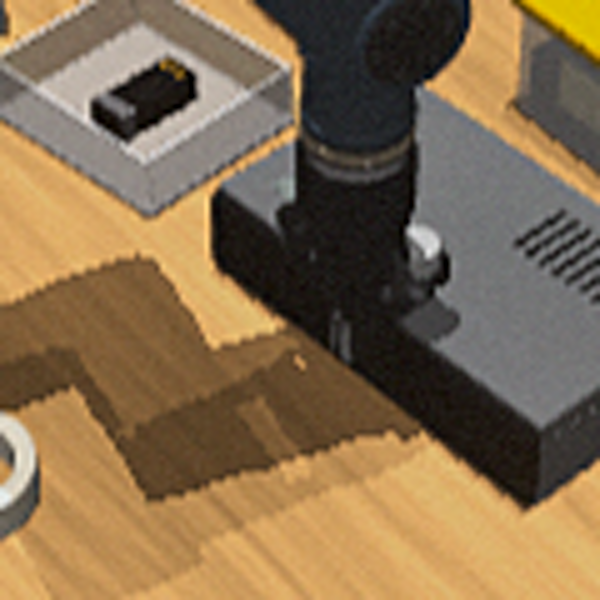

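Call:
play_rows(steps=[[[0.004,0,0,0,0,0],[0.006,0,0,0,0,0],[0.01,0,0,0,0,0],[0.02,0,0,0,0,0],[0.04,0,0,0,0,0],[0,0,0,0,0,0]]])

```text
t: 46.2
tcp_pos: [0.4785, 0.0131, 0.0664]
tool_rot: [-0.046, 0.999, 0.001, -0.001]
force: [1.2, -0.3, -0.4]
finger_gap: -0.0
```

```bash
python3 - <<'E'
from h import *
a=manip.snapshot("side"); save(a,"s13",(150,110,350,280),3.5)
go(.43,.007,.2,5.2)
E
```

```text
t46.25 tcp [0.4814 0.0126 0.0667] yaw 5.24 tilt 0.12 F [-0.   0.3  0.7] gap 0.000 q6 -1.87
  rz turn 0.04 alt -179.96
  shift after turn [ 0.0517 -0.001  -0.1333]
  shift now [ 0.0514 -0.0009 -0.1335]
```

View pics/s13.png

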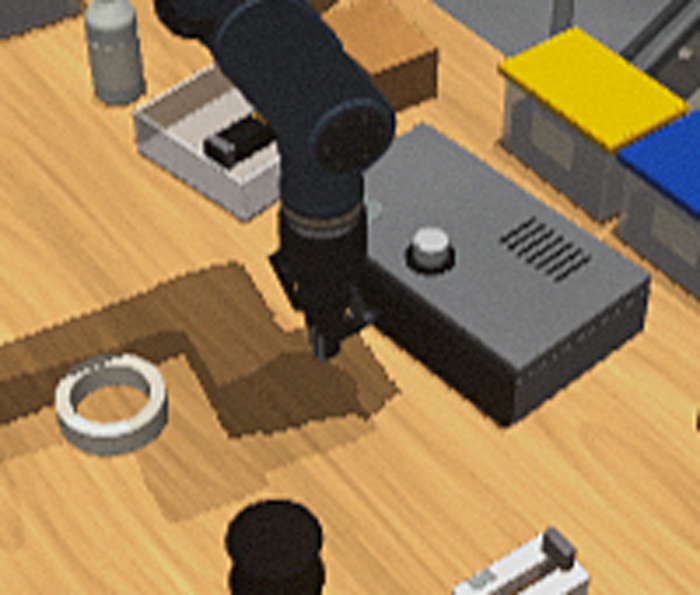

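The tray stays shut. I'll lift clear, wait a moment and check everything.

Call:
play_rows(steps=[[[0.02,0,-0.03,0,0,0],[0,0,-0.05,0,0,0],[0,0,-0.05,0,0,0],[0,0,-0.05,0,0,0],[0,0,0,0,0,0],[0,0,0,0,0,0],[0,0,0,0,0,0],[0,0,0,0,0,0],[0,0,0,0,0,0],[0,0,0,0,0,0]]])

```text
t: 47.5
tcp_pos: [0.4611, 0.0106, 0.2459]
tool_rot: [-0.046, 0.999, 0.0, -0.0]
force: [-0.4, 0.5, -0.4]
finger_gap: 0.0
```

```bash
python3 - <<'E'
from h import *
a=manip.snapshot("side"); save(a,"s14",scale=1.5)
b=manip.snapshot("scene"); save(b,"sc14",scale=1.5)
p=manip.snapshot("wrist"); save(p,"w21",scale=1.5)
go(.43,.007,.2,5.2)
E
```

```text
t47.65 tcp [0.4612 0.0106 0.2463] yaw 5.28 tilt 0.01 F [0.1 0.2 0. ] gap 0.002 q6 -1.88
  rz turn 0.08 alt -179.92
  shift after turn [ 0.0314 -0.0008  0.0463]
  shift now [ 0.0313 -0.0007  0.0463]
```

View pics/s14.png

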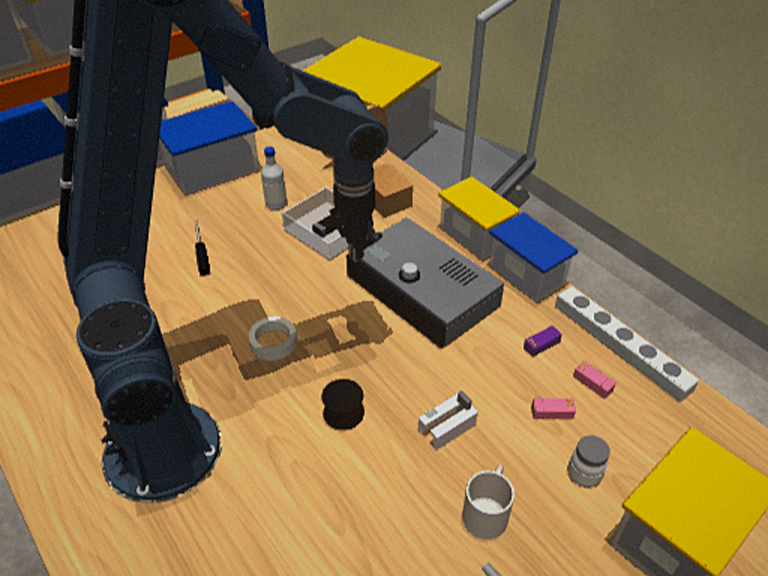

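View pics/sc14.png

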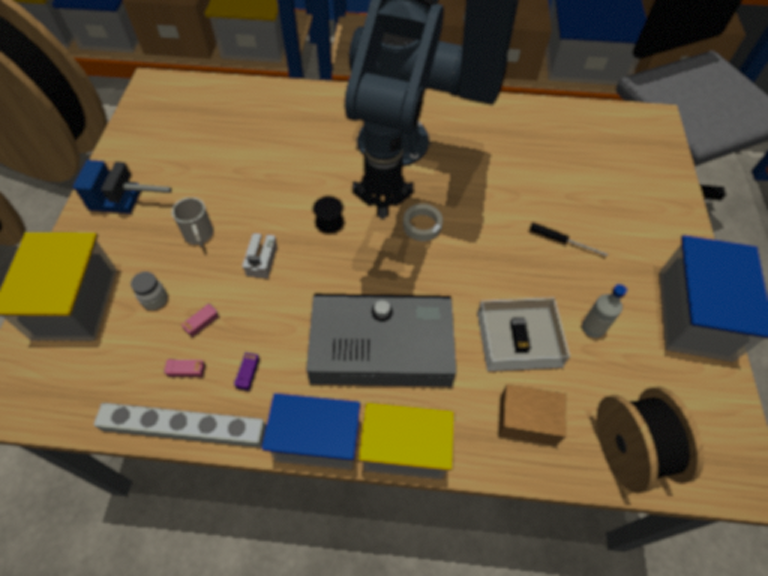

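View pics/w21.png

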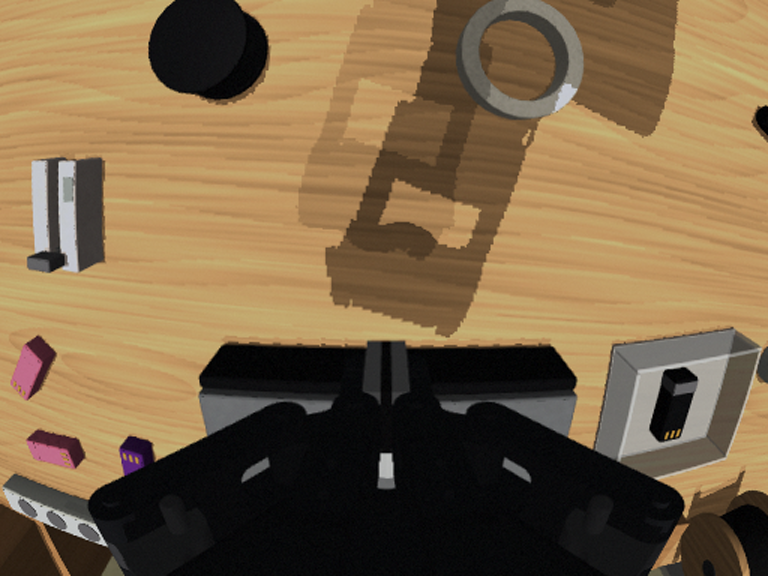

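```bash
python3 - <<'E'
from station import manip
print(manip.sign_off())
E
```

```text
the job is handed in; nothing more can be done
None
```

The job is done and handed in at about 48 s of the 210 s, with the tray latched shut on the three packs and the charged pack in the tote.

- **What I did:** I pressed the release plunger and the tray popped out. I pushed the ejector tab to its end stop (about 13 N there) and the held pack came out. The charged pack then went into the clear tote. The two black bench packs (only two were present) and the ejected pack, drawn out along the cradle's -x, were laid flat in the tray. Last, I pushed the tray home.
- **Knocked pack:** one pack already in the tray was shifted about 3 cm while the arm was elsewhere. I measured it from two wrist views: it lay flat against the back wall, so I left it there.
- **Last checks:** the tray stayed shut after the fingers backed off. The charged pack lies in the tote, the mug and bottle are upright, the pink and purple look-alikes were not moved, and the gripper is clear of everything.
- **Less certain:** the packs could not be seen once the tray was shut. When pressed against its stop, the push read about 17 N along x, with side and vertical readings of about 10 N, under the limits. I inferred the click from the tray staying shut, since nothing reports it directly.

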